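Load the gravity magazine of a weld feeder

ROBOT

A 6-joint arm with a two-finger parallel gripper is mounted at the origin on the work surface. World frame = base frame: x ahead of the robot, y to its left, z up, the work surface at z = 0. Lengths are in mm, angles in rad, forces in N, time in s.
With the tool pointing down it reaches from about 275 to 825 mm from the base axis. Payload 4.9 kg.
Tool frame: the origin (TCP) lies at the very end of the fingers, on their centre line; the grasp point (between the pads) lies 19 mm behind it; z points along the fingers, y is the direction in which the jaws open and shut (so a half turn about z gives the same grasp; the last joint's range is limited). The gripper opens to 85 mm and grips with 20 to 120 N. Pads are 22 mm wide; open, the fingers measure 114 mm over their backs; the gripper's body (76 mm by 85 mm) begins 54 mm behind the grasp point. The pads swing forward as they close: fully open they stand 13 mm farther back than shut.
Start: joints at [-0.134, 0.326, -0.193, 1.052, 0, 1.437], TCP at [550.017, 0.009, 231.281] pointing down, gripper open.
Joint ranges: [-2.65, 2.65], [-0.97, 1.79], [-1.3, 1.35], [-1.93, 2.1], [-1.47, 1.37], [-3.14, 3.14]. Speed limits (rad/s): [2.57, 2.57, 3.14, 3.14, 3.14, 3.14].

INTERFACE

Orientations are given as [roll, pitch, yaw] about the fixed x, y, z axes, in that order (R = Rz(yaw) Ry(pitch) Rx(roll)).
In Python, from bench import bot, solve_ik, imaging gives the robot as it stands. Calls block until the motion is done:
- bot.move_ptp(position, orientation): joint-space move of the TCP to a pose.
- bot.movel(position, rot=None, max_speed=150, threshold=None): straight line of the TCP; rot=None keeps the orientation; max_speed is the mean speed in mm/s. With threshold (N) it stops when the force on the tool has changed by that much, and returns True; else False.
- bot.move_j(angles): joint-space move.
- bot.grip(opening, effort=None): opening from 0.0 (shut) to 1.0 (fully open); effort is the grip in N (None keeps the last); returns when the fingers have stopped.
- bot.dwell(seconds).
- solve_ik(position, orientation): joint angles nearest the present ones, or None.
- bot.get_state(): the state.
- imaging.capture(name): name is "scene" or "side" or "wrist"; returns the picture (480x640x3 uint8, blue, green, red); there is no depth.
- imaging.camera_model(name): a dict with "K" (3x3 intrinsics, pixels), "position" and "rotation" of the camera in the world. Camera axes: x right, y up, looking along -z (the intrinsics and any distortion apply to the point x, -y, -z); pixel columns grow to the right and rows downward; lengths in mm; the calibration is good to about 2 mm. A picture is of the moment at which its call begins: read the wrist's pose just before it. camera_model takes no time and is no camera call; for the wrist camera it gives the pose at the moment of the call.
A pose or a line that the arm cannot do raises bot.IKError and nothing moves.
- bot.sign_off(): hands the job in, once; it reports no verdict.
The state is a dict: "t": time; "qpos": joint angles; "joint_velocities": joint speeds; "effort": joint torques, N m; "tcp_pos": TCP position; "orientation": TCP orientation; "contact_force": force on the tool from outside, world axes, zero at the start; "wrist_torque": the same for the moment, N m; "opening": opening from 0.0 (shut) to 1.0 (fully open).
Only numpy, scipy, OpenCV 4.12 (cv2) and the standard library are available. Lean on these libraries where they do the work, as an engineer would, in place of code of your own. Each camera call takes 0.05 s, during which the arm holds its last target.

TASK

Reload the weld feeder. First turn the small inner knob of the double dial anticlockwise as far as it goes, so that the feed is off; then slide every pivot block that lies on the bench into the tilted magazine tube from its upper end, all with the pin pointing downhill, so that they run right down and stand end to end against the stop. Next lift the follower weight up and off its hook and let it run down the same tube, handle up, until it rests against the last block, and only after that turn the inner knob clockwise until its line points to the long white line on the box. Never drag the outer ring round with the inner knob, and leave everything else on the bench where it lies.

Things in the scene. Friction and masses are not known exactly. Their poses are not given: they have to be found in the camera images.
- tube: Closed part of the gravity magazine: a straight, slippery aluminium tube tilted 0.35 rad; parts slide down it by themselves. Origin: centre of the channel floor at the mouth, about 175 above the bench; x down the slope, y across, z square to the floor. Inside 420 long, 34 wide, 35 high; roof of two clear lips 4 thick with an 18 wide slot along the middle; outside 44 wide.
- trough (a point): Open loading trough above the mouth, same floor and axes as the tube. This point: centre of the trough's floor, 55 uphill of the mouth. The trough is 110 long, from the mouth uphill, open on top and at its upper end; side walls only 8 high, 34 apart at the mouth, widening to 42 at the top end.
- stop (a point): Centre of the end plate's face at the tube's lower end, 15 above the channel floor, 420 from the mouth. Same axes as the tube.
- block1: Weld-on pivot block (3 to 5 of the five are present), plain steel, 0.36 kg: square block 50 long, 30 x 30 in section, with a round pin 16 across and 22 long in the middle of one end; same on all four sides, roll does not matter. Origin: centre of the square part, 15 above the bench when lying; x along the pin: pin tip at x = +47, plain end at x = -25. Lies on the bench at any heading.
- block2: Weld-on pivot block (3 to 5 of the five are present), plain steel, 0.36 kg: square block 50 long, 30 x 30 in section, with a round pin 16 across and 22 long in the middle of one end; same on all four sides, roll does not matter. Origin: centre of the square part, 15 above the bench when lying; x along the pin: pin tip at x = +47, plain end at x = -25. Lies on the bench at any heading.
- block3: Weld-on pivot block (3 to 5 of the five are present), plain steel, 0.36 kg: square block 50 long, 30 x 30 in section, with a round pin 16 across and 22 long in the middle of one end; same on all four sides, roll does not matter. Origin: centre of the square part, 15 above the bench when lying; x along the pin: pin tip at x = +47, plain end at x = -25. Lies on the bench at any heading.
- block4: Weld-on pivot block (3 to 5 of the five are present), plain steel, 0.36 kg: square block 50 long, 30 x 30 in section, with a round pin 16 across and 22 long in the middle of one end; same on all four sides, roll does not matter. Origin: centre of the square part, 15 above the bench when lying; x along the pin: pin tip at x = +47, plain end at x = -25. Lies on the bench at any heading.
- block5: Weld-on pivot block (3 to 5 of the five are present), plain steel, 0.36 kg: square block 50 long, 30 x 30 in section, with a round pin 16 across and 22 long in the middle of one end; same on all four sides, roll does not matter. Origin: centre of the square part, 15 above the bench when lying; x along the pin: pin tip at x = +47, plain end at x = -25. Lies on the bench at any heading.
- follower: Follower weight, steel, 0.40 kg: block 50 (x) x 30 (y) x 30 (z), origin at its centre; on top a flat handle, 10 thick (y), 40 wide (x), top at z = +74: two uprights 8 wide and a top bar (z 62 to 74) around a window 24 wide, 47 high. Either end may lead. Hangs by the top bar from the hook's arm, origin 55 above the bench. In the tube the handle stands up through the slot.
- stand: Fixed hook stand; origin on the bench below the hook's arm. The arm, 14 wide and 10 high with its top 117 above the bench, runs from a post at the stand's x = +50 towards -x to x = -30, where its tip turns up 14. The handle hangs on it at x = -5, flat side square to the arm. To unhook: lift by 18 to 32, then move along the stand's -x by 50 or more.
- knob (a joint): Inner knob of the double dial on the control box, rad, clockwise from above positive, range 0 to 2.6, friction 0.04 N m, stays where left. At 0, its off stop, the dark line on its bar points to the box's +y side; at 1.57 to the long white line on the box's +x side (away from the robot).
- knob_grip (a point): On the dial's axis, in the knob's grip bar, 12 below its top. Turns with the knob: the bar is 42 long along this point's y (dark line on the +y half), 12 thick along its x, 34 high, on a disc 42 across and 6 high. The outer ring's top face is 28 below this point.
- ring (a joint): Outer ring of the same dial (76 across, 16 high, black, ribbed), rad; turns easily and must stay as it is.
- ring_mark (a point): White mark on top of the outer ring, 32 from the axis.
- console: Grey control box, fixed, 140 x 140 x 55, with the double dial in the middle of its lid; origin at the centre of its underside; x towards the side with the long white line.
- coupon: Bystander on the bench: a flat rust-brown steel plate 90 x 70 x 8. Not part of the job; origin at its underside.
- magnet: Bystander on the bench: a flat L-shaped yellow magnetic square about 65 x 55 x 16. Not part of the job; origin at its underside.
- hammer: Bystander on the bench: a hammer 220 long. Not part of the job; origin at its underside.
- brush: Bystander on the bench: a brush 180 long. Not part of the job; origin at its underside.
- rule: Bystander on the bench: a steel rule 200 x 22 x 4. Not part of the job; origin at its underside.
- can: Bystander on the bench: a closed grey can 60 across, 150 tall. Not part of the job; origin at its underside.
- angle: Bystander on the bench: a piece of angle iron 160 x 50 x 50. Not part of the job; origin at its underside.
There are look-alikes about, which are no part of the job. Leave any orange or yellow look-alike of the block1 alone.

How it is judged (in metres and radians):
On the way, in this order (a step that is already met when the one before it is completed fails the run):
1. the inner knob is turned right back to its off stop (value of joint knob below 0.12 rad), for 0.2 s.
2. all blocks that are present stand in the tube, pins downhill, end to end against the stop (x of block1 in the frame of tube between 0.028 and 0.43 m and y of block1 in the frame of tube between -0.008 and 0.008 m and z of block1 in the frame of tube between 0.008 and 0.024 m and angle between the x axis of each of block1, block2, block3, block4, block5 and the x axis of tube, either way round below 0.15 rad and x of tube in the frame of block1 below 0 m and linear speed of each of block1, block2, block3, block4, block5 below 0.02 m/s and (x of block1 in the frame of tube above 0.363 m or distance between block1 and block2 below 0.082 m or distance between block1 and block3 below 0.082 m or distance between block1 and block4 below 0.082 m or distance between block1 and block5 below 0.082 m) and x of block2 in the frame of tube between 0.028 and 0.43 m and y of block2 in the frame of tube between -0.008 and 0.008 m and z of block2 in the frame of tube between 0.008 and 0.024 m and x of tube in the frame of block2 below 0 m and (x of block2 in the frame of tube above 0.363 m or distance between block2 and block1 below 0.082 m or distance between block2 and block3 below 0.082 m or distance between block2 and block4 below 0.082 m or distance between block2 and block5 below 0.082 m) and x of block3 in the frame of tube between 0.028 and 0.43 m and y of block3 in the frame of tube between -0.008 and 0.008 m and z of block3 in the frame of tube between 0.008 and 0.024 m and x of tube in the frame of block3 below 0 m and (x of block3 in the frame of tube above 0.363 m or distance between block3 and block1 below 0.082 m or distance between block3 and block2 below 0.082 m or distance between block3 and block4 below 0.082 m or distance between block3 and block5 below 0.082 m) and x of block4 in the frame of tube between 0.028 and 0.43 m and y of block4 in the frame of tube between -0.008 and 0.008 m and z of block4 in the frame of tube between 0.008 and 0.024 m and x of tube in the frame of block4 below 0 m and (x of block4 in the frame of tube above 0.363 m or distance between block4 and block1 below 0.082 m or distance between block4 and block2 below 0.082 m or distance between block4 and block3 below 0.082 m or distance between block4 and block5 below 0.082 m) and x of block5 in the frame of tube between 0.028 and 0.43 m and y of block5 in the frame of tube between -0.008 and 0.008 m and z of block5 in the frame of tube between 0.008 and 0.024 m and x of tube in the frame of block5 below 0 m and (x of block5 in the frame of tube above 0.363 m or distance between block5 and block1 below 0.082 m or distance between block5 and block2 below 0.082 m or distance between block5 and block3 below 0.082 m or distance between block5 and block4 below 0.082 m) and x of any of block1, block2, block3, block4, block5 in the frame of tube above 0.363 m), for 0.2 s.
3. the follower weight rests in the tube against the last block (x of follower in the frame of tube between 0.025 and 0.43 m and y of follower in the frame of tube between -0.008 and 0.008 m and z of follower in the frame of tube between 0.008 and 0.024 m and angle between the x axis of follower and the x axis of tube, either way round below 0.15 rad and angle between follower's own z axis and vertical below 0.6 rad and linear speed of follower below 0.02 m/s and (distance between follower and block1 below 0.06 m or distance between follower and block2 below 0.06 m or distance between follower and block3 below 0.06 m or distance between follower and block4 below 0.06 m or distance between follower and block5 below 0.06 m)), for 0.2 s.
4. the inner knob points to the long white line (value of joint knob between 1.45 and 1.69 rad), for 0.2 s.
At the end, for the whole second after the job is handed in: All blocks present and the follower are at rest wholly inside the closed tube, pins downhill, handle up, lowest block at the end plate, gaps under 10 mm; inner knob at 1.57 rad within 0.12; the outer ring's mark has moved under 6 mm, bystanders under 40 mm (all of step 2 and all of step 3 and all of step 4); the robot touches nothing.
It fails at once if the outer ring was dragged round (its mark moved more than 6 mm) (distance of ring_mark from where it was at the start of the episode above 0.006 m).
It fails at once if a bystander was pushed more than 40 mm (distance of any of coupon, magnet, hammer, brush, rule, can, angle from where it was at the start of the episode above 0.04 m).
Of block1, block2, block3, block4, block5 only 3 to 5 are there at a start; the rules pass over those that are not, and their reading is None.
At some moment in a run one of block1, block2, block3, block4, block5 may be knocked a few centimetres aside while the robot is not near it.
It also fails if it takes over 210 s, if anything falls off the work surface, if the arm or the gripper's body presses on something with over 40 N, if the wrist force passes 120 N, or if a joint passes its speed limit or range.

## Working session

There is one attempt and no reset: what is moved stays moved. The work goes in short steps, each a Python script; the robot and the scene stay as the last script left them, time stands still between calls to the robot, and variables do not carry over. Pictures are saved under pics/ and viewed, and the job is handed in when it is done.

```bash
ls; mkdir -p pics; python3 - <<'E'
from bench import bot, solve_ik, imaging
import cv2
for n in ["scene","side","wrist"]:
    m=imaging.camera_model(n); print(n,m)
    cv2.imwrite(f"pics/{n}0.png",imaging.capture(n))
print(bot.get_state())
E
```

```text
pics
scene {'K': array([[482.28080401,   0.        , 319.68177239],
       [  0.        , 482.28080401, 241.34977816],
       [  0.        ,   0.        ,   1.        ]]), 'position': array([1004.42616784, -704.75214785, 1026.96771012]), 'rotation': array([0.70266159, 0.00655542, 0.70776324])}
side {'K': array([[510.94438718,   0.        , 318.29133345],
       [  0.        , 510.94438718, 243.54505514],
       [  0.        ,   0.        ,   1.        ]]), 'position': array([ -30.0598865 ,  719.46506114, 1103.41316787]), 'rotation': array([ 0.81262306,  0.00927936, -2.57053442])}
wrist {'K': array([[393.63163204,   0.        , 327.96464849],
       [  0.        , 393.63163204, 240.91460036],
       [  0.        ,   0.        ,   1.        ]]), 'position': array([549.81309614,  67.56400144, 373.27458309]), 'rotation': array([-0.26686884,  0.00184065,  0.00040392])}
{'t': 0.15, 'qpos': array([-1.34174626e-01,  3.26812314e-01, -1.93350954e-01,  1.05196557e+00,
       -5.93968623e-06,  1.43658232e+00]), 'joint_velocities': array([-0.00038113, -0.00208206,  0.00168246,  0.000124  ,  0.00124193,
        0.00178338]), 'effort': array([ 1.04211274e-03, -4.43704247e+01,  2.62664723e+01,  1.04285317e-02,
       -1.23322516e-04, -3.51401161e-05]), 'tcp_pos': array([5.49571134e+02, 8.14790618e-02, 2.30661856e+02]), 'orientation': array([-3.14027133e+00, -1.72418829e-04,  1.57083560e+00]), 'contact_force': array([-0.52433314,  0.92526542,  0.44217714]), 'wrist_torque': array([-0.00259664,  0.02389093,  0.02127122]), 'opening': 1.0030973949130482}
```

View pics/scene0.png

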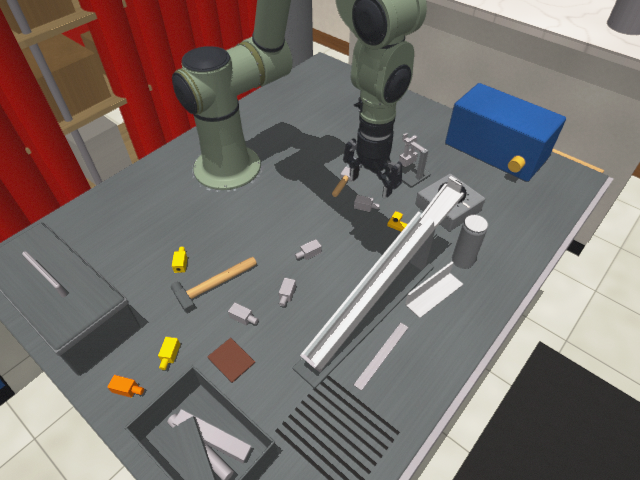

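View pics/side0.png

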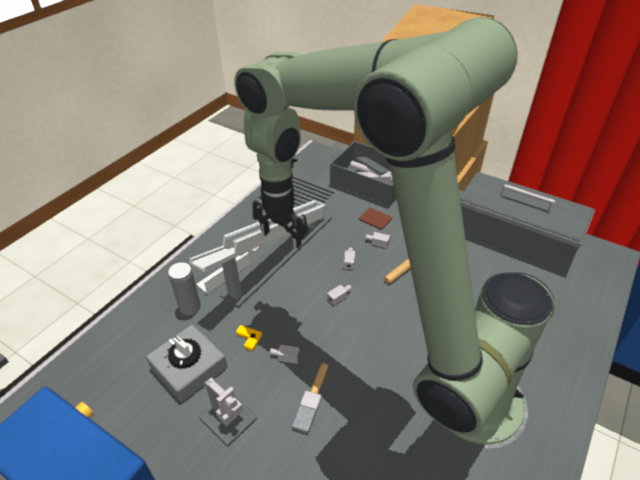

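View pics/wrist0.png

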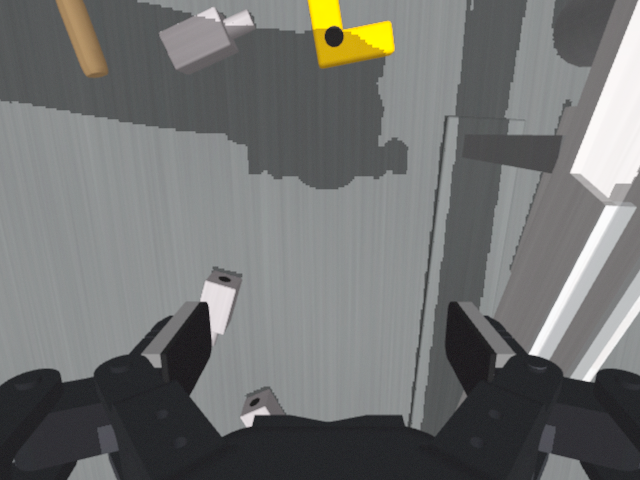

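The grey blocks in the scene view are at (366,203), (310,249), (288,291) and (242,313). The yellow ones at (180,260) and (168,352) and the orange one at (125,386) are look-alikes. The tube's low end is near (310,360), and its upper trough is near (455,187), by the console at (450,200). I'll write helpers and enlarge the views.

```bash
cat > h.py <<'E'
from bench import bot, solve_ik, imaging
import numpy as np, cv2
from scipy.spatial.transform import Rotation as R
def cam(n):
    m=imaging.camera_model(n); return m["K"],np.array(m["position"]),R.from_euler('xyz',m["rotation"]).as_matrix(),m
def ray(c,uv):
    K,p,r=c[:3]; d=np.linalg.inv(K)@np.array([uv[0],uv[1],1.]); d=d*[1,-1,-1]; d=r@d; return p,d/np.linalg.norm(d)
def plane(c,uv,z):
    p,d=ray(c,uv); return p+d*(z-p[2])/d[2]
def proj(c,P):
    K,p,r=c[:3]; q=(np.atleast_2d(P)-p)@r; q=q*[1,-1,-1]; q=q@K.T; return q[:,:2]/q[:,2:]
def tri(*cu):
    A=np.zeros((3,3));b=np.zeros(3)
    for c,uv in cu:
        p,d=ray(c,uv); M=np.eye(3)-np.outer(d,d); A+=M;b+=M@p
    X=np.linalg.solve(A,b)
    return X,[round(float(np.linalg.norm(proj(c,X)[0]-uv)),1) for c,uv in cu]
def crop(img,x0,y0,x1,y1,s,name):
    cv2.imwrite("pics/"+name+".png",cv2.resize(img[y0:y1,x0:x1],None,fx=s,fy=s,interpolation=cv2.INTER_CUBIC))
def rd(a,k=1): return np.round(np.asarray(a,float),k).tolist()
def st():
    s=bot.get_state(); return f"t={s['t']:.1f} tcp={rd(s['tcp_pos'])} rpy={rd(s['orientation'],3)} F={rd(s['contact_force'])} T={rd(s['wrist_torque'],2)} op={s['opening']:.3f} q={rd(s['qpos'],2)}"
E
python3 - <<'E'
from h import *
print(imaging.camera_model("scene").keys())
a=cv2.imread("pics/scene0.png");b=cv2.imread("pics/side0.png")
crop(a,290,120,490,270,4,"c1");crop(b,140,190,340,340,4,"c2");crop(b,130,320,330,470,4,"c3")
c=cam("scene");s=cam("side")
for uv in [(366,203),(310,249),(288,291),(242,313),(180,260),(168,352),(125,386)]: print(uv,rd(plane(c,uv,15)))
for uv in [(288,354),(339,294),(350,260),(379,240)]: print("side",uv,rd(plane(s,uv,15)))
w=cam("wrist")
print(rd(w[1]), rd(plane(w,(195,40),15)))
E
```

```text
dict_keys(['K', 'position', 'rotation'])
(366, 203) [450.1, 142.7, 15.0]
(310, 249) [439.8, -95.5, 15.0]
(288, 291) [488.0, -234.8, 15.0]
(242, 313) [446.5, -355.1, 15.0]
(180, 260) [200.0, -348.3, 15.0]
(168, 352) [392.5, -538.2, 15.0]
(125, 386) [386.4, -651.1, 15.0]
side (288, 354) [445.3, 139.7, 15.0]
side (339, 294) [439.3, -99.9, 15.0]
side (350, 260) [480.6, -232.4, 15.0]
side (379, 240) [448.2, -356.3, 15.0]
[549.9, 67.6, 373.4] [439.1, 142.1, 15.0]
```

View pics/c1.png

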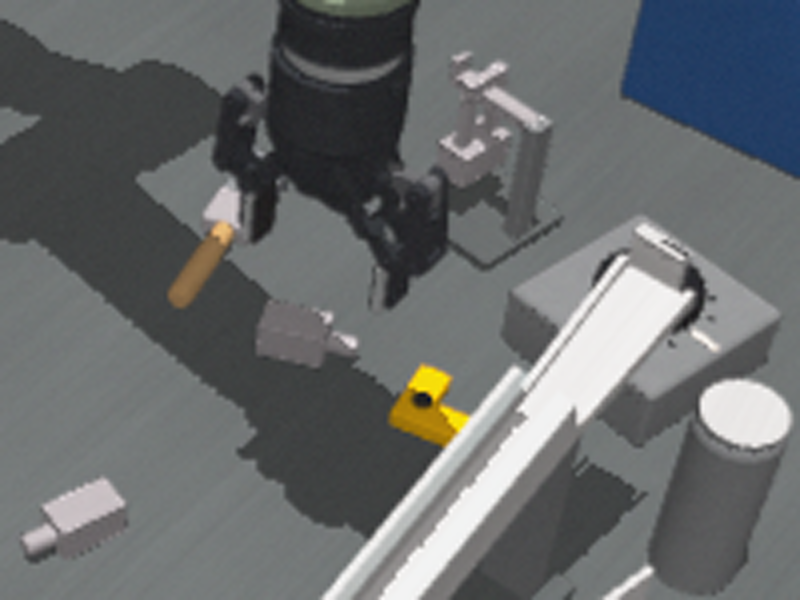

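View pics/c2.png

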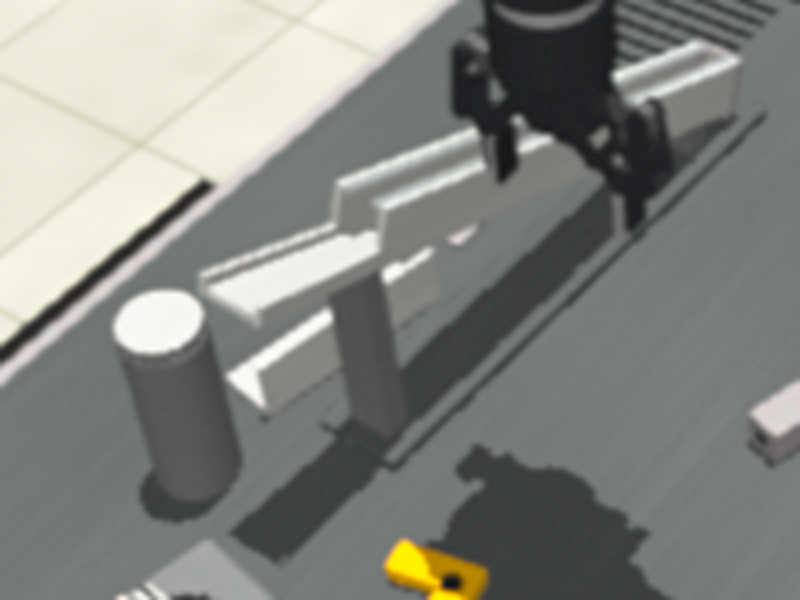

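View pics/c3.png

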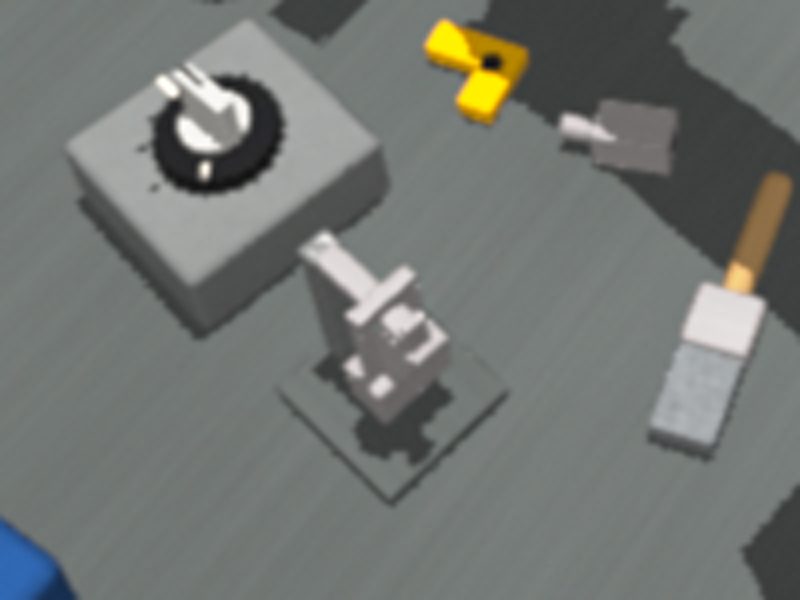

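```bash
python3 - <<'E'
from h import *
c=cam("scene");s=cam("side")
f=lambda x,y,x0,y0:(x0+x/4,y0+y/4)
for p in [(250,20),(385,140),(200,280),(70,150)]: print("console",rd(plane(s,f(*p,130,320),55)))
print("can base/top",rd(plane(s,f(160,320,140,190),150)),rd(plane(c,f(742,410,290,120),150)))
print("stand plate",[rd(plane(s,f(*p,130,320),3)) for p in [(278,390),(392,502),(508,390)]])
print("arm top post", rd(plane(s,f(322,240,130,320),117)), rd(plane(s,f(390,325,130,320),117)))
# tube
A,e=tri((s,f(202,285,140,190)),(c,f(700,290,290,120))); print("trough top corner far",rd(A),e)
A,e=tri((s,f(255,318,140,190)),(c,f(630,258,290,120))); print("trough top corner near",rd(A),e)
A,e=tri((s,f(383,207,140,190)),(c,f(517,370,290,120))); print("mouth near top",rd(A),e)
A,e=tri((s,f(338,185,140,190)),(c,f(577,405,290,120))); print("mouth far top",rd(A),e)
E
```

```text
console [685.4, 220.1, 55.0]
console [553.0, 243.8, 55.0]
console [581.1, 374.0, 55.0]
console [710.0, 351.7, 55.0]
can base/top [770.2, 150.8, 150.0] [770.1, 149.3, 150.0]
stand plate [[523.1, 384.9, 3.0], [424.4, 400.7, 3.0], [410.9, 313.5, 3.0]]
arm top post [505.6, 340.5, 117.0] [440.8, 359.9, 117.0]
trough top corner far [718.1, 154.9, 214.7] [1.2, 1.3]
trough top corner near [671.6, 156.5, 212.2] [0.5, 0.5]
mouth near top [670.2, 35.9, 208.7] [0.1, 0.1]
mouth far top [710.4, 34.8, 207.5] [0.4, 0.5]
```

```bash
python3 - <<'E'
from h import *
bot.move_ptp([580,270,260],[3.1416,0,1.5708]); print(st())
w=cam("wrist"); im=imaging.capture("wrist"); cv2.imwrite("pics/w1.png",im); print({k:rd(w[3][k],4) for k in ("position","rotation")})
a=imaging.capture("scene");b=imaging.capture("side");cv2.imwrite("pics/scene1.png",a);cv2.imwrite("pics/side1.png",b)
E
```

```text
t=1.2 tcp=[580.0, 268.9, 259.7] rpy=[-3.141, 0.001, 1.57] F=[-0.5, -0.2, 0.4] T=[0.0, 0.04, -0.02] op=1.002 q=[0.32, 0.48, 0.12, 1.21, -0.0, 1.89]
{'position': [580.2815, 336.4885, 402.3542], 'rotation': [-0.268, 0.0007, -0.0006]}
```

View pics/w1.png

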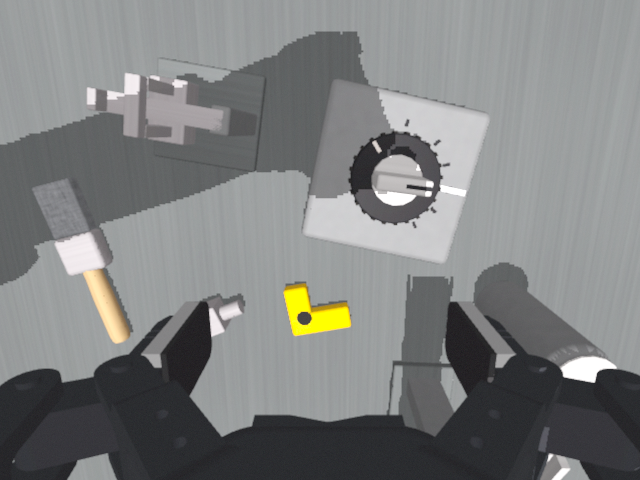

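View pics/scene1.png

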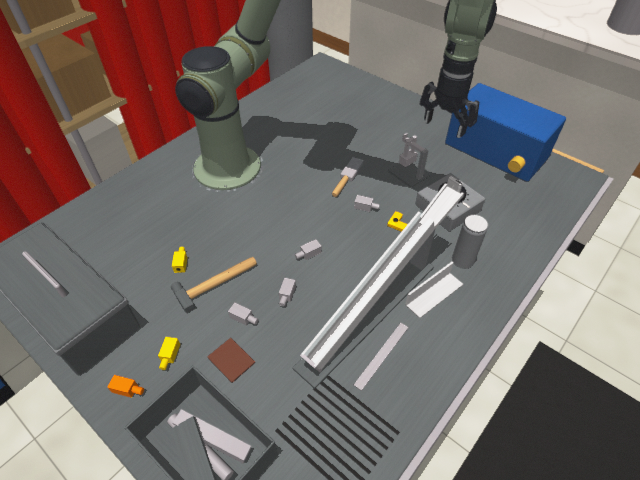

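View pics/side1.png

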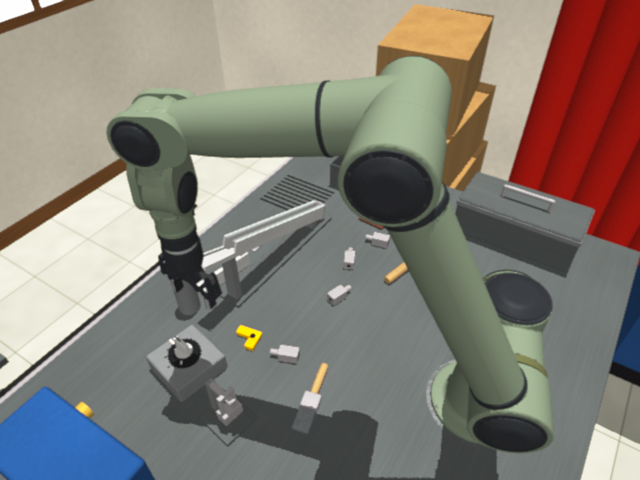

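The wrist view shows the dial at (397,180), with its dark line pointing at the long white line (455,191), so it currently reads about 1.6. The stand and follower are at (180,105). There are four grey blocks and no fifth.

```bash
python3 - <<'E'
from h import *
im=cv2.imread("pics/w1.png")
crop(im,295,70,495,220,4,"c4");crop(im,70,45,270,195,4,"c5")
E
```

```text
(no output)
```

View pics/c4.png

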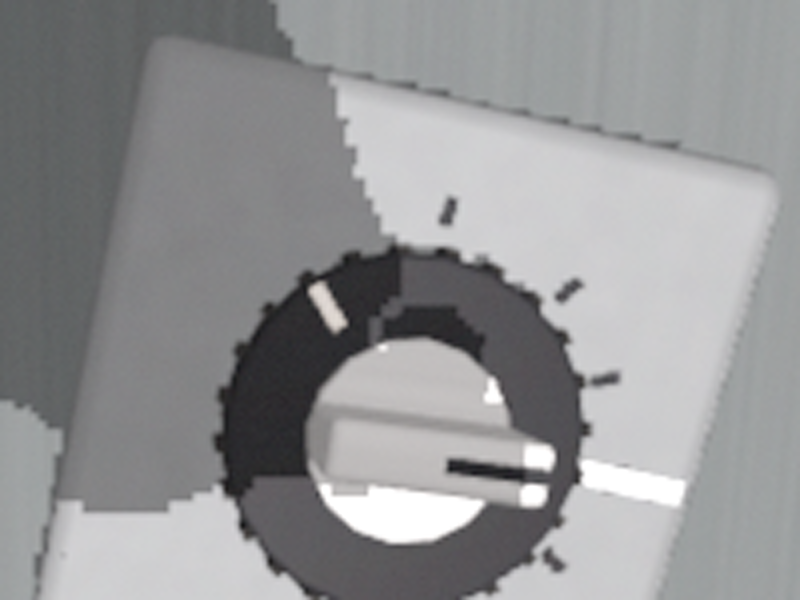

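View pics/c5.png

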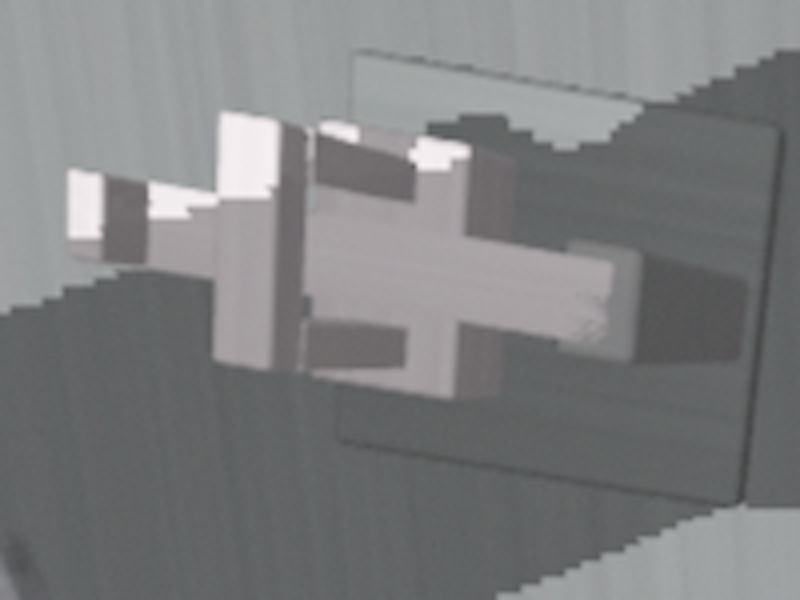

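```bash
python3 - <<'E'
from h import *
K,_,_,m=cam("wrist")
w=(K,np.array([580.2815,336.4885,402.3542]),R.from_euler('xyz',[-.268,.0007,-.0006]).as_matrix())
f=lambda p:(295+p[0]/4,70+p[1]/4)
a=plane(w,f((329,448)),111);b=plane(w,f((549,476)),111)
print("knob bar",rd(a),rd(b),"len",np.linalg.norm(b-a),"mid",rd((a+b)/2),"ang",np.arctan2(*(b-a)[1::-1]))
l=[plane(w,f(p),55) for p in [(585,472),(685,493)]]
print("white line",rd(l),np.arctan2(*(l[1]-l[0])[1::-1]))
e=[plane(w,f(p),55) for p in [(160,40),(775,178)]]
print("lid edge",rd(e),np.arctan2(*(e[1]-e[0])[1::-1]),np.linalg.norm(e[1]-e[0]))
# ring circle left/right extremes z 71
e=[plane(w,f(p),71) for p in [(222,440),(583,420)]]; print("ring",rd(e))
# disc fit left edge
e=[plane(w,f(p),77) for p in [(308,428),(410,338),(405,543)]]; print("disc",rd(e))
f=lambda p:(70+p[0]/4,45+p[1]/4)
for n,z,ps in [("tip",131,[(67,170),(67,255),(103,175)]),("handle top",129,[(222,112),(278,120),(213,362),(273,368)]),("arm",117,[(612,262),(605,340),(310,210)]),("plate",3,[(355,52),(778,128),(742,503),(340,440)])]:
    print(n,[rd(plane(w,f(p),z)) for p in ps])
E
```

```text
knob bar [616.4, 301.5, 111.0] [657.3, 296.3, 111.0] len 41.2252154635165 mid [636.8, 298.9, 111.0] ang -0.12610700930782937
white line [[680.0, 289.5, 55.0], [702.4, 284.8, 55.0]] -0.2043907569830558
lid edge [[585.9, 378.4, 55.0], [715.2, 351.3, 55.0]] -0.20672170191269232 132.18382329313795
ring [[598.9, 298.4, 71.0], [674.1, 302.5, 71.0]]
disc [[616.2, 301.5, 77.0], [636.2, 319.6, 77.0], [637.1, 277.6, 77.0]]
tip [[424.3, 364.8, 131.0], [422.2, 351.8, 131.0], [430.0, 364.1, 131.0]]
handle top [[449.6, 373.8, 129.0], [458.4, 372.6, 129.0], [442.7, 334.8, 129.0], [452.7, 333.9, 129.0]]
arm [[507.7, 351.4, 117.0], [505.6, 338.4, 117.0], [456.7, 359.8, 117.0]]
plate [[422.1, 403.9, 3.0], [520.1, 387.4, 3.0], [507.3, 299.8, 3.0], [408.3, 315.4, 3.0]]
```

```bash
cat >> h.py <<'E'
PI=np.pi
def down(y): return [PI,0,y]
E
python3 - <<'E'
from h import *
C=[636.8,299.0]
bot.grip(0.5)
bot.move_ptp([*C,150],down(-.126)); print(st())
bot.movel([*C,83],max_speed=80,threshold=8); print(st())
bot.grip(0.0,25); print(st())
im=imaging.capture("wrist");cv2.imwrite("pics/w2.png",im)
E
```

```text
t=5.6 tcp=[636.8, 299.0, 150.1] rpy=[-3.142, -0.0, -0.126] F=[-0.2, 0.1, 0.1] T=[-0.01, 0.01, -0.02] op=0.497 q=[0.33, 0.67, 0.16, 1.06, 0.0, -2.68]
t=6.6 tcp=[637.3, 299.2, 83.6] rpy=[-3.141, -0.001, -0.126] F=[-0.4, -0.5, -0.6] T=[-0.02, -0.01, 0.01] op=0.506 q=[0.33, 0.72, 0.08, 0.93, -0.0, -2.68]
t=7.0 tcp=[637.1, 298.2, 83.9] rpy=[3.14, -0.001, -0.127] F=[-0.9, -4.0, 4.4] T=[-0.83, 0.26, 0.04] op=0.137 q=[0.33, 0.72, 0.08, 0.93, -0.0, -2.68]
```

View pics/w2.png

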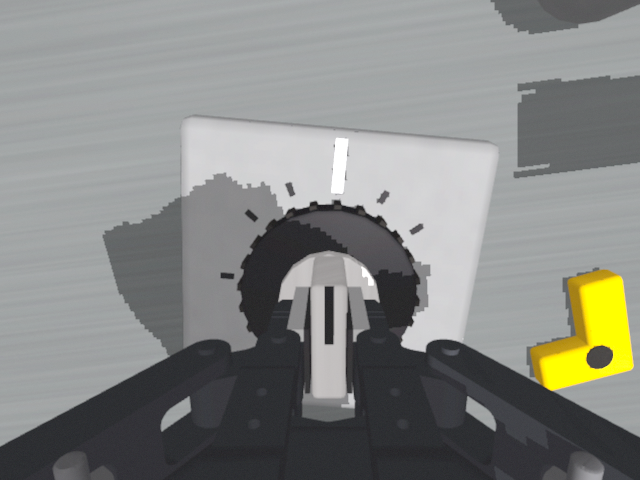

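Grip is centred, but this wrist branch would run joint 6 out of range when turning anticlockwise, so I'll regrip a half turn round.

```bash
python3 - <<'E'
from h import *
C=[636.9,298.8]; y0=PI-.126
bot.grip(0.5); bot.movel([*C,140],max_speed=150)
bot.move_ptp([*C,140],down(y0)); bot.movel([*C,83],max_speed=80,threshold=8); bot.grip(0.0,25); print(st())
for i in range(1,7):
    bot.movel([*C,83],rot=down(y0+1.49*i/6)); print(st())
w=cam("wrist"); im=imaging.capture("wrist");cv2.imwrite("pics/w3.png",im)
E
```

```text
t=11.9 tcp=[637.3, 298.1, 83.9] rpy=[-3.141, 0.001, 3.015] F=[-0.9, -4.3, 4.1] T=[-0.67, 0.24, -0.02] op=0.136 q=[0.33, 0.72, 0.08, 0.93, -0.0, 0.46]
t=12.3 tcp=[637.3, 298.3, 83.9] rpy=[-3.141, 0.001, -3.019] F=[-1.6, -4.0, 4.6] T=[-0.67, 0.31, 0.05] op=0.136 q=[0.33, 0.72, 0.08, 0.93, -0.0, 0.21]
t=12.7 tcp=[637.2, 298.4, 83.9] rpy=[-3.141, 0.001, -2.771] F=[-1.8, -4.0, 4.2] T=[-0.59, 0.29, 0.06] op=0.140 q=[0.33, 0.72, 0.08, 0.93, -0.0, -0.04]
t=13.1 tcp=[637.1, 298.5, 83.9] rpy=[-3.141, 0.0, -2.523] F=[-1.8, -3.1, 5.3] T=[-0.63, 0.33, 0.0] op=0.136 q=[0.33, 0.72, 0.08, 0.93, -0.0, -0.29]
t=13.5 tcp=[637.1, 298.5, 83.8] rpy=[-3.141, 0.0, -2.274] F=[-1.3, -3.2, 5.4] T=[-0.53, 0.45, 0.02] op=0.133 q=[0.33, 0.72, 0.08, 0.93, -0.0, -0.53]
t=13.9 tcp=[636.9, 298.6, 83.8] rpy=[-3.141, 0.0, -2.026] F=[-1.3, -2.7, 5.5] T=[-0.55, 0.55, 0.06] op=0.135 q=[0.33, 0.72, 0.08, 0.93, -0.0, -0.78]
t=14.3 tcp=[636.8, 298.6, 83.9] rpy=[-3.141, -0.0, -1.778] F=[-2.4, -2.5, 6.4] T=[-0.51, 0.55, -0.24] op=0.134 q=[0.33, 0.72, 0.08, 0.93, -0.0, -1.03]
```

View pics/w3.png

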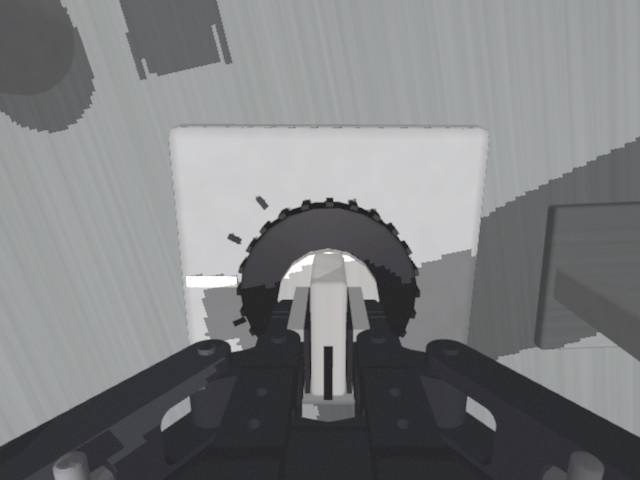

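Torque rose to 0.24 N·m at k≈0, so the knob is at its off stop. I'll release, check the ring, and look at the trough.

```bash
python3 - <<'E'
from h import *
C=[636.9,298.8]
bot.grip(0.5); bot.movel([*C,160]); 
bot.move_ptp([640,200,380],down(-1.6)); print(st())
w=cam("wrist"); im=imaging.capture("wrist");cv2.imwrite("pics/w4.png",im); print({k:rd(w[3][k],4) for k in ("position","rotation")})
bot.move_ptp([560,0,420],down(PI/2)); print(st())
w=cam("wrist"); im=imaging.capture("wrist");cv2.imwrite("pics/w5.png",im); print({k:rd(w[3][k],4) for k in ("position","rotation")})
a=imaging.capture("scene");b=imaging.capture("side");cv2.imwrite("pics/scene2.png",a);cv2.imwrite("pics/side2.png",b)
E
```

```text
t=16.4 tcp=[639.6, 200.3, 377.7] rpy=[3.138, -0.0, -1.6] F=[0.1, -0.1, -0.3] T=[0.07, 0.01, 0.05] op=0.506 q=[0.19, 0.55, 0.52, 1.54, 0.0, -1.35]
{'position': [638.229, 133.8898, 520.369], 'rotation': [-0.2687, -0.0035, 3.1129]}
t=18.8 tcp=[560.1, 0.2, 419.8] rpy=[-3.141, -0.0, 1.571] F=[0.1, 0.5, -0.6] T=[-0.04, 0.01, 0.06] op=0.498 q=[-0.13, 0.3, 0.25, 1.52, 0.0, 1.44]
{'position': [560.1605, 67.6996, 562.506], 'rotation': [-0.267, 0.0005, 0.001]}
```

View pics/w4.png

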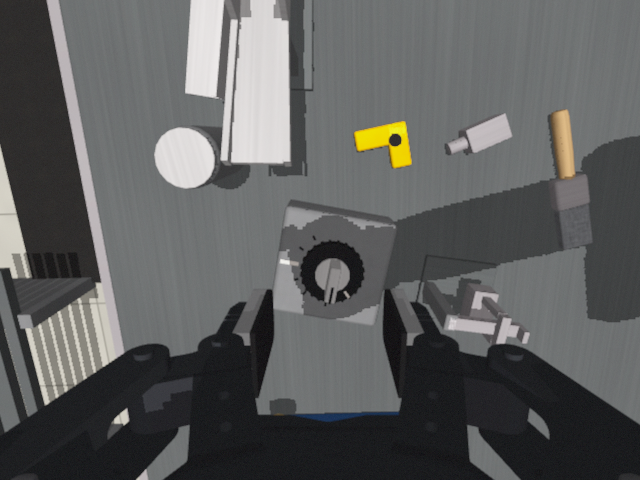

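View pics/w5.png

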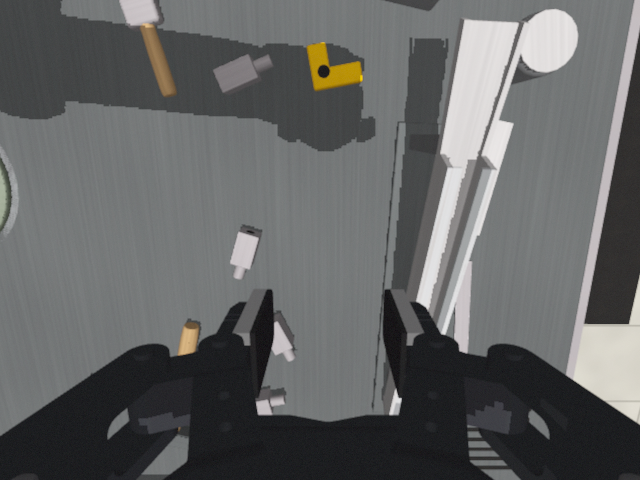

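View pics/scene2.png

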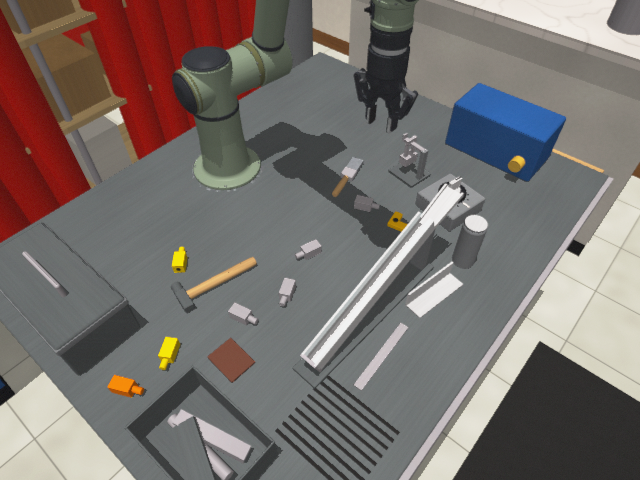

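In w5 the trough's upper end runs from (463,20) to (525,22), with the mouth step near (443..495,160). I'll enlarge this and the low end.

```bash
python3 - <<'E'
from h import *
crop(cv2.imread("pics/w5.png"),400,0,600,200,4,"c6")
crop(cv2.imread("pics/scene2.png"),400,165,500,240,8,"c7")
crop(cv2.imread("pics/scene2.png"),280,310,380,385,8,"c8")
E
```

```text
(no output)
```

View pics/c6.png

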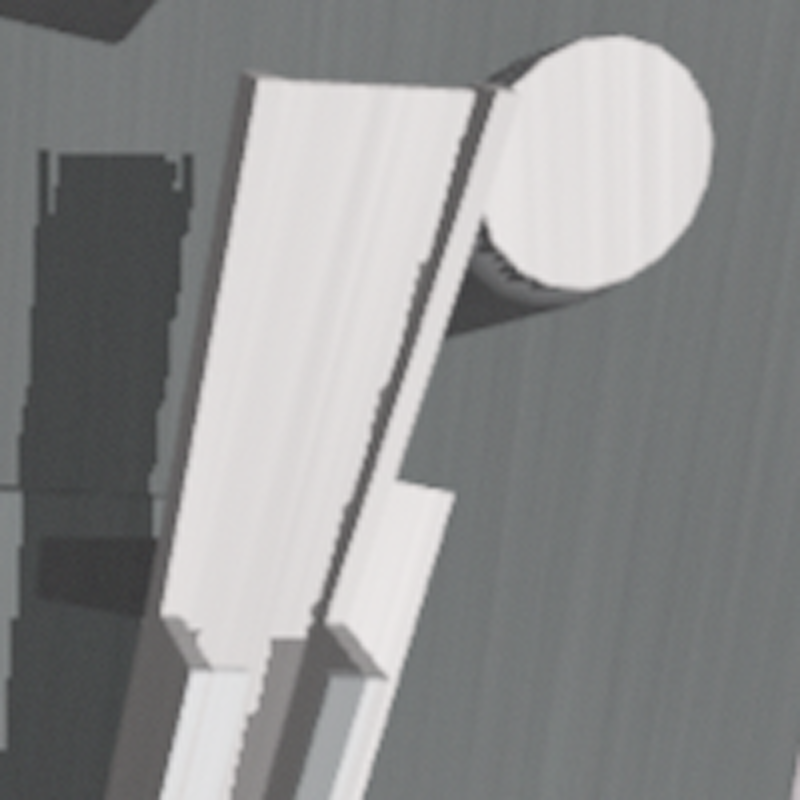

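View pics/c7.png

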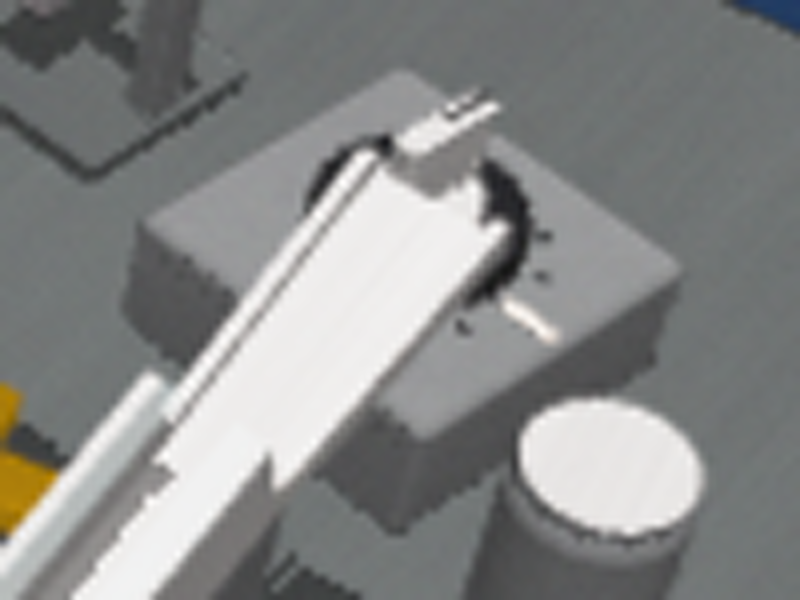

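View pics/c8.png

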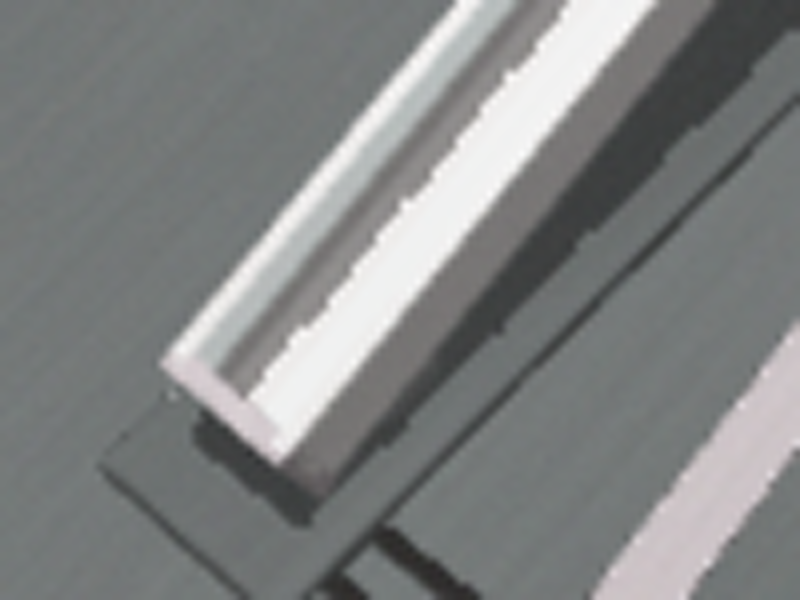

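```bash
cat > tube.py <<'E'
from h import *
K=cam("wrist")[0]
w=(K,np.array([560.1605,67.6996,562.506]),R.from_euler('xyz',[-.267,.0005,.001]).as_matrix())
c=cam("scene");s=cam("side")
W=lambda x,y:(400+x/4,y/4); S7=lambda x,y:(400+x/8,165+y/8); S8=lambda x,y:(280+x/8,310+y/8)
D=lambda x,y:(140+x/4,190+y/4)
if __name__=="__main__":
    P={}
    P['near wall end']=tri((w,W(253,75)),(c,S7(378,150)))
    P['far wall end']=tri((w,W(500,92)),(c,S7(505,225)))
    P['near lip mouth']=tri((w,W(190,668)),(c,S7(150,375)),(s,D(383,207)))
    P['far lip mouth']=tri((w,W(385,678)),(c,S7(270,455)),(s,D(338,185)))
    for k,(X,e) in P.items(): print(k,rd(X),e)
    print("low near top",[rd(plane(c,S8(165,362),z)) for z in (64,68)]," far",[rd(plane(c,S8(285,465),z)) for z in (64,68)])
E
python3 tube.py
```

```text
near wall end [669.5, 157.4, 212.3] [2.8, 0.8]
far wall end [717.3, 152.9, 214.1] [0.7, 0.2]
near lip mouth [667.6, 37.8, 209.1] [2.4, 0.5, 0.8]
far lip mouth [710.4, 35.0, 206.3] [1.8, 0.3, 0.5]
low near top [[649.3, -363.4, 64.0], [650.8, -364.8, 68.0]]  far [[694.0, -365.0, 64.0], [695.3, -366.4, 68.0]]
```

Tube fit: mouth origin ≈ (689.6, 49.8, 171), axis yaw ≈ −1.613, which the low end confirms. I'll take close views of the blocks.

```bash
python3 - <<'E'
from h import *
import json
bot.grip(1.0)
o={}
for n,p in [("A",(446,141)),("B",(440,-98)),("C",(484,-233)),("D",(447,-355))]:
    bot.move_ptp([p[0],p[1],190],down(PI/2)); bot.dwell(.15)
    w=cam("wrist"); im=imaging.capture("wrist");cv2.imwrite(f"pics/b{n}.png",im)
    o[n]=[w[0].tolist(),w[1].tolist(),w[2].tolist()]
print(st())
json.dump(o,open("bc.json","w"))
ims=[cv2.resize(cv2.imread(f"pics/b{n}.png"),(400,300)) for n in "ABCD"]
cv2.imwrite("pics/m1.png",np.vstack([np.hstack(ims[:2]),np.hstack(ims[2:])]))
E
```

```text
t=23.5 tcp=[447.4, -353.8, 190.1] rpy=[3.142, -0.0, 1.573] F=[0.5, 0.7, 0.0] T=[-0.05, -0.01, -0.03] op=1.000 q=[-0.8, 0.39, -0.2, 0.97, 0.0, 0.77]
```

View pics/m1.png

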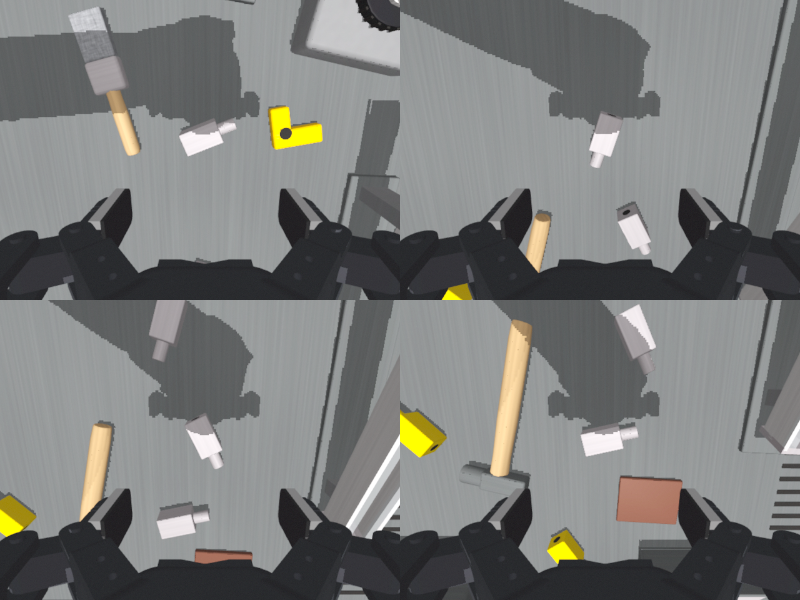

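```bash
python3 - <<'E'
from h import *
ims=[]
for n,(x,y) in dict(A=(330,215),B=(325,225),C=(328,225),D=(330,222)).items():
    im=cv2.imread(f"pics/b{n}.png"); ims.append(cv2.resize(im[y-37:y+38,x-50:x+50],(400,300),interpolation=cv2.INTER_CUBIC))
cv2.imwrite("pics/m2.png",np.vstack([np.hstack(ims[:2]),np.hstack(ims[2:])]))
E
```

```text
(no output)
```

View pics/m2.png

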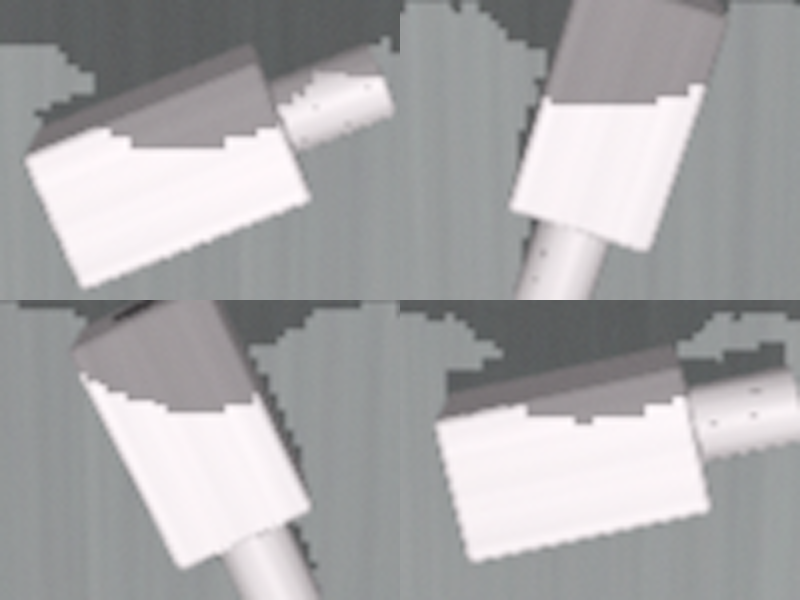

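```bash
python3 - <<'E'
from h import *
import json
o=json.load(open("bc.json")); 
def go(n,org,ends,plain=None,edges=None):
    c=[np.array(a) for a in o[n]]
    g=lambda p:plane(c,(org[0]+p[0]/4,org[1]+p[1]/4),30)[:2]
    e=[g(p) for p in ends]; m=(e[0]+e[1])/2
    if plain is not None:
        q=[g(p) for p in plain]; mp=(q[0]+q[1])/2; u=m-mp; L=np.linalg.norm(u);u/=L; ctr=(m+mp)/2
    else:
        us=[g(a)-g(b) for a,b in edges]; us=[v/np.linalg.norm(v) for v in us]; L=0;u=sum(us);u/=np.linalg.norm(u); ctr=m-25*u
    ed=e[1]-e[0]; perp=np.array([-ed[1],ed[0]]); perp=perp*np.sign(perp@u)
    print(n,rd(ctr),"yaw",round(np.arctan2(u[1],u[0]),3),"perpyaw",round(np.arctan2(perp[1],perp[0]),3),"L",round(L,1),"W",round(np.linalg.norm(ed),1))
go("A",(280,178),[(256,65),(308,200)],[(27,155),(84,288)])
go("B",(275,188),[(112,208),(248,250)],edges=[((248,250),(323,15)),((112,208),(175,0))])
go("C",(278,188),[(182,268),(308,210)],edges=[((182,268),(75,52)),((308,210),(215,5))])
go("D",(280,185),[(281,68),(308,210)],[(37,122),(70,262)])
E
```

```text
A [443.5, 140.2] yaw 0.381 perpyaw 0.375 L 48.3 W 28.9
B [441.2, -91.7] yaw -1.864 perpyaw -1.879 L 0 W 28.5
C [482.2, -229.8] yaw -1.135 perpyaw -1.12 L 0 W 27.9
D [443.8, -357.4] yaw 0.224 perpyaw 0.203 L 48.8 W 29.1
```

```bash
cat > ops.py <<'E'
from h import *
O=np.array([689.6,49.8,171.]); YT=-1.613; A=.35
d=np.array([np.cos(A)*np.cos(YT),np.cos(A)*np.sin(YT),-np.sin(A)])
nrm=np.array([np.sin(A)*np.cos(YT),np.sin(A)*np.sin(YT),np.cos(A)])
x=-d; z=-nrm; y=np.cross(z,x); RT=R.from_matrix(np.c_[x,y,z]).as_euler('xyz')
def T(s,h,lat=0): return (O+s*d+h*nrm+lat*np.cross(nrm,d)).tolist()
def pick(xy,yaw,z=12,op=.62):
    yw=yaw+PI
    bot.grip(op); bot.move_ptp([*xy,90],down(yw)); bot.movel([*xy,z],max_speed=120,threshold=10)
    bot.grip(0,50); print("gripped",st()); bot.movel([*xy,120],max_speed=200); print("lift",st())
E
python3 - <<'E'
from ops import *
print(RT, T(-60,14))
q=solve_ik(T(-60,80),RT); print(q); print(solve_ik(T(-60,14),RT))
pick((443.8,-357.4),.213)
cv2.imwrite("pics/g1.png",imaging.capture("side"));cv2.imwrite("pics/g1w.png",imaging.capture("wrist"))
E
```

```text
[ 3.14159265 -0.35        1.52859265] [691.7754511462915, 101.31588063683506, 204.72508642719038]
[-0.14420492  0.59343697  0.27322738  1.28773847  0.34810338  1.46226193]
[-0.11119849  0.61945433  0.16154279  1.13804457  0.34913166  1.49736408]
gripped t=26.6 tcp=[444.5, -358.0, 13.2] rpy=[-3.14, 0.001, -2.928] F=[-0.8, 0.7, 6.6] T=[0.19, 0.13, 0.01] op=0.336 q=[-0.81, 0.59, -0.39, 0.58, 0.0, -1.02]
lift t=27.3 tcp=[443.0, -356.6, 118.8] rpy=[3.14, -0.001, -2.929] F=[-0.3, 0.3, -3.8] T=[0.0, 0.02, 0.02] op=0.337 q=[-0.81, 0.46, -0.3, 0.81, -0.0, -1.02]
```

View pics/g1w.png

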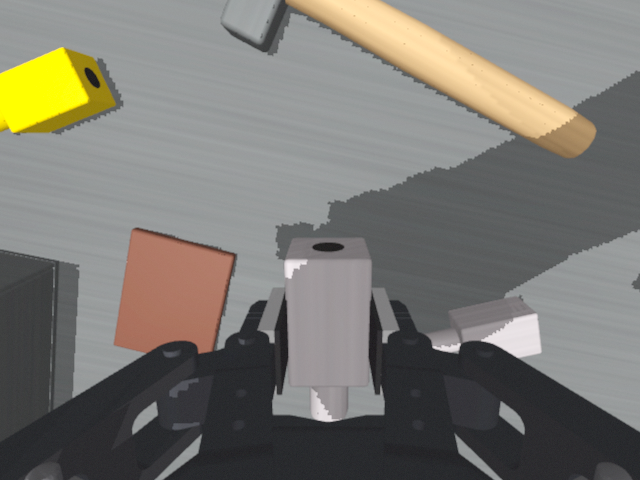

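Block D is held square, pin away from the camera. Next it goes to the trough.

```bash
python3 - <<'E'
from ops import *
s=bot.get_state()['tcp_pos']
bot.movel([s[0],s[1],280],max_speed=250)
bot.move_ptp(T(-58,90),RT); print(st())
bot.movel(T(-58,26),max_speed=150); print(st())
r=bot.movel(T(-58,10),max_speed=15,threshold=4); print(r,st())
print("h above assumed floor", (np.array(bot.get_state()['tcp_pos'])-O)@nrm)
for n in("side","scene","wrist"): cv2.imwrite(f"pics/p1{n}.png",imaging.capture(n))
a=cv2.imread("pics/p1side.png")[190:310,140:300];b=cv2.imread("pics/p1scene.png")[150:270,380:540]
cv2.imwrite("pics/p1.png",cv2.resize(np.vstack([a,b]),None,fx=2.4*1,fy=2.4,interpolation=cv2.INTER_CUBIC))
E
```

```text
t=30.3 tcp=[690.5, 72.7, 275.0] rpy=[-3.141, -0.35, 1.528] F=[0.6, -0.2, -3.7] T=[-0.61, 0.02, -0.05] op=0.337 q=[-0.15, 0.59, 0.29, 1.31, 0.35, 1.45]
t=30.9 tcp=[691.8, 95.0, 215.9] rpy=[3.141, -0.35, 1.528] F=[0.2, -0.6, -3.8] T=[-0.56, -0.05, 0.03] op=0.338 q=[-0.12, 0.61, 0.18, 1.17, 0.35, 1.49]
True t=31.6 tcp=[691.7, 98.7, 205.8] rpy=[3.141, -0.35, 1.528] F=[-0.9, -1.0, 5.1] T=[-0.13, -0.01, 0.06] op=0.332 q=[-0.11, 0.62, 0.16, 1.14, 0.35, 1.49]
h above assumed floor 15.89545673139303
```

View pics/p1.png

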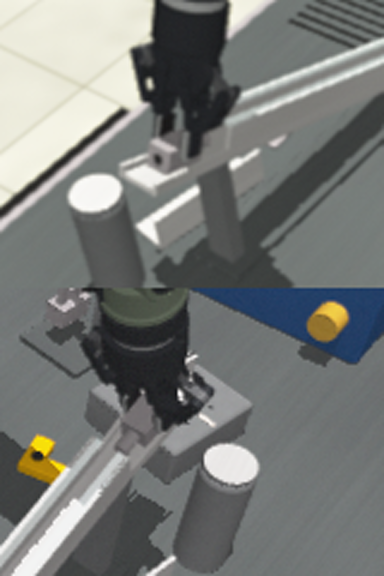

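View pics/p1wrist.png

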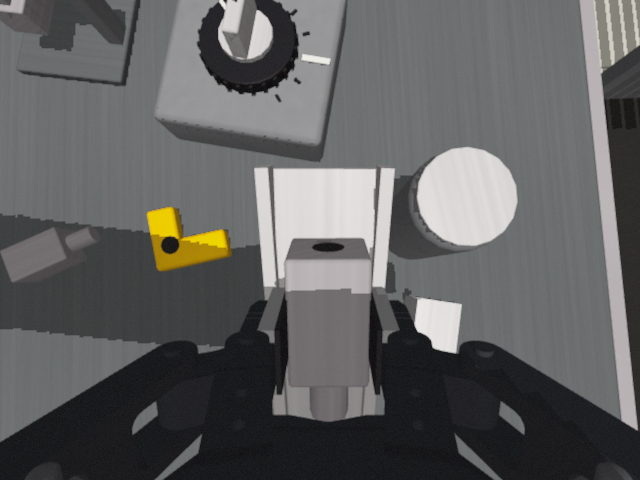

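Contact came at the expected height (floor ≈ 174 at the mouth), and the block is centred between the trough walls. I'll release it and watch.

```bash
sed -i 's/171\.\]/174.]/' ops.py; python3 - <<'E'
from ops import *
bot.grip(.55); print(st()); 
bot.movel(T(-58,70),max_speed=150); bot.dwell(.5)
for n in("side","scene","wrist"): cv2.imwrite(f"pics/q1{n}.png",imaging.capture(n))
crop(cv2.imread("pics/q1scene.png"),280,165,480,385,2.7,"q1c"); print(st())
E
```

```text
t=32.1 tcp=[690.3, 98.6, 203.4] rpy=[-3.137, -0.349, 1.527] F=[-0.2, -0.3, 0.0] T=[-0.3, 0.03, 0.0] op=0.548 q=[-0.11, 0.62, 0.16, 1.14, 0.35, 1.49]
t=33.3 tcp=[690.9, 80.3, 259.6] rpy=[-3.138, -0.349, 1.527] F=[0.9, -0.3, -0.4] T=[-0.33, -0.0, 0.01] op=0.548 q=[-0.14, 0.6, 0.26, 1.28, 0.35, 1.47]
```

View pics/q1c.png

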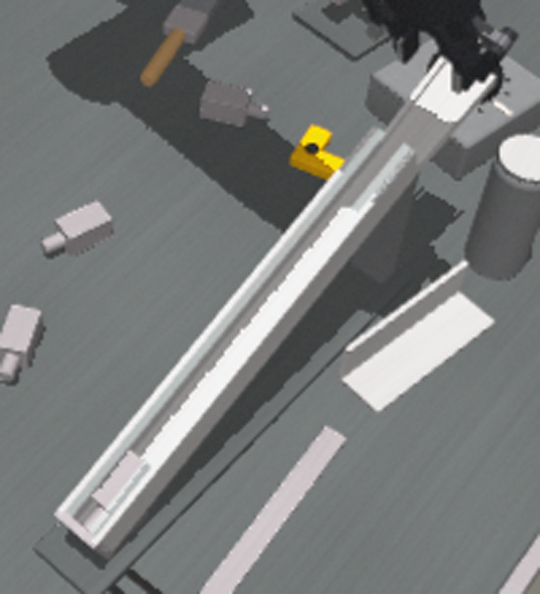

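View pics/q1wrist.png

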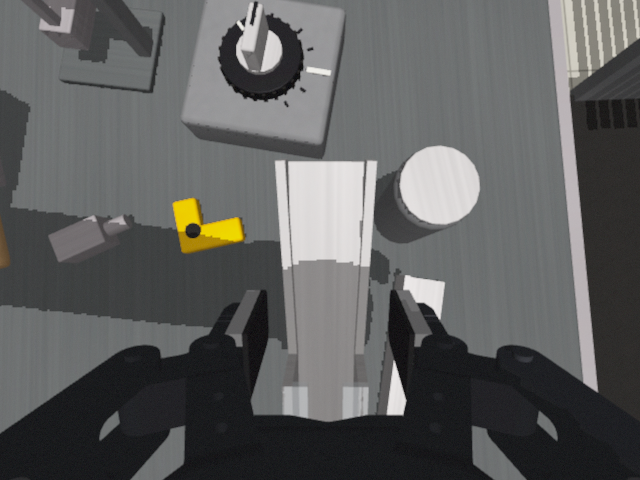

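Block D slid all the way to the stop. Next is C, after checking it hasn't been nudged.

```bash
cat >> ops.py <<'E'
PX=dict(A=(366,203),B=(310,249),C=(288,291),D=(242,313))
def shape(im,p):
    r=im[p[1]-22:p[1]+22,p[0]-22:p[0]+22].astype(int); m=((r.min(2)>135)).astype(np.uint8)
    M=cv2.moments(m,True); return (round(M['m00']),round(M['m10']/max(M['m00'],1)-22+p[0],1),round(M['m01']/max(M['m00'],1)-22+p[1],1))
def check(names):
    a=cv2.imread("pics/scene1.png"); im=imaging.capture("scene"); cv2.imwrite("pics/now.png",im)
    for n in names: print(n,shape(a,PX[n]),shape(im,PX[n]))
    return im
def place(tag):
    s=bot.get_state()['tcp_pos']
    bot.movel([s[0],s[1],280],max_speed=250)
    bot.move_ptp(T(-58,90),RT); bot.movel(T(-58,22),max_speed=150)
    r=bot.movel(T(-58,10),max_speed=15,threshold=4); print("touch",r,st(), "h",(np.array(bot.get_state()['tcp_pos'])-O)@nrm)
    cv2.imwrite(f"pics/pl{tag}.png",imaging.capture("wrist"))
E
python3 - <<'E'
from ops import *
check("ABC")
pick((482.2,-229.8),-1.13)
cv2.imwrite("pics/g2w.png",imaging.capture("wrist"))
E
```

```text
A (157, 365.7, 200.6) (8, 375.5, 202.2)
B (204, 308.6, 247.1) (207, 308.5, 247.1)
C (232, 285.8, 288.5) (234, 285.8, 288.6)
gripped t=36.2 tcp=[482.8, -230.4, 13.1] rpy=[3.141, 0.002, 2.011] F=[-0.5, -0.2, 6.2] T=[-0.01, 0.32, -0.0] op=0.333 q=[-0.58, 0.55, -0.49, 0.53, -0.0, 0.55]
lift t=36.9 tcp=[481.4, -229.2, 119.0] rpy=[-3.141, -0.001, 2.012] F=[-1.3, -1.2, -3.9] T=[0.07, 0.05, -0.04] op=0.342 q=[-0.58, 0.4, -0.4, 0.78, 0.0, 0.55]
```

View pics/g2w.png

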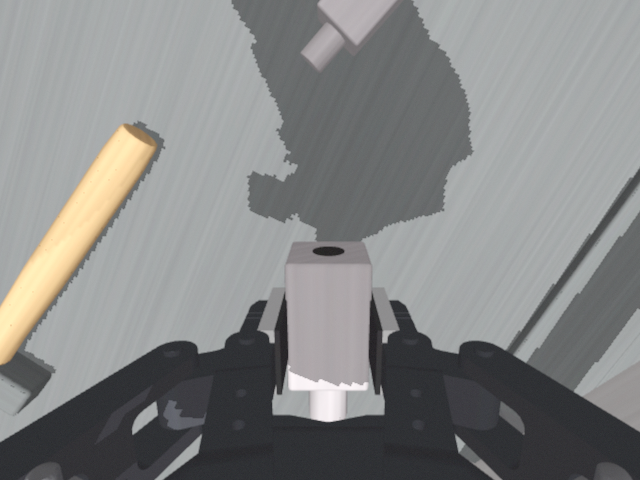

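Held well; same placement again.

```bash
python3 - <<'E'
from ops import *
place("2")
E
```

```text
touch True t=40.3 tcp=[691.8, 99.7, 206.1] rpy=[3.141, -0.35, 1.529] F=[0.7, -2.4, 5.9] T=[-0.13, -0.06, -0.03] op=0.339 q=[-0.11, 0.62, 0.16, 1.14, 0.35, 1.5] h 13.013225096341497
```

View pics/pl2.png

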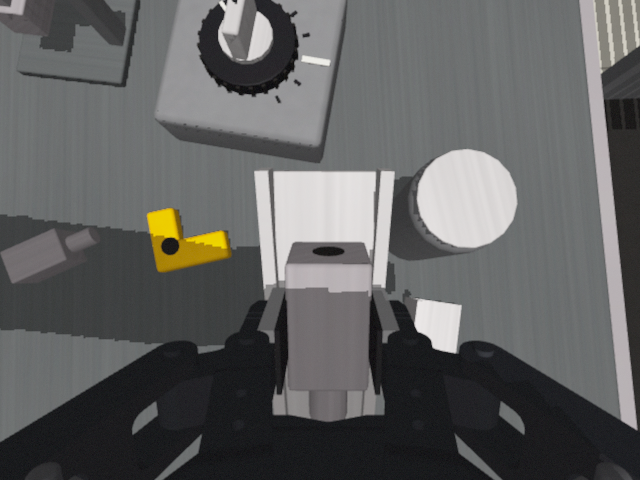

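```bash
python3 - <<'E'
from ops import *
bot.grip(.55); bot.movel(T(-58,70),max_speed=200)
bot.move_ptp([500,-60,280],down(PI/2)); bot.dwell(.1)
im=check("AB"); crop(im,280,165,480,385,2.7,"q2c"); print(st())
E
```

```text
A (157, 365.7, 200.6) (159, 365.7, 200.6)
B (204, 308.6, 247.1) (205, 308.5, 247.1)
t=42.2 tcp=[501.0, -59.8, 279.4] rpy=[-3.141, -0.001, 1.571] F=[0.5, 0.1, -0.5] T=[-0.04, 0.02, -0.03] op=0.548 q=[-0.27, 0.21, -0.22, 1.14, 0.0, 1.3]
```

View pics/q2c.png

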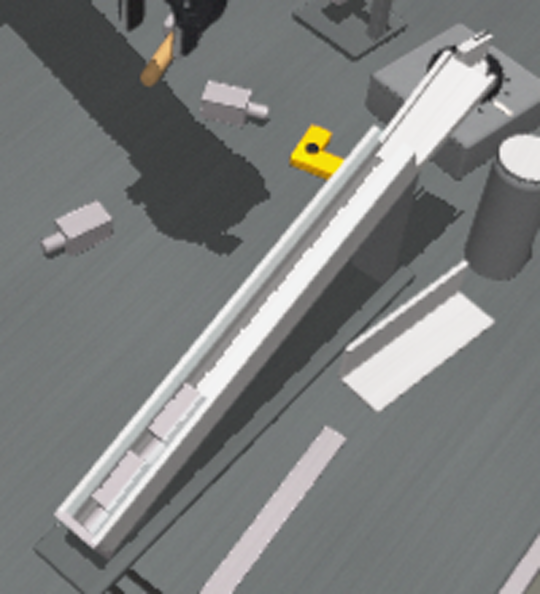

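Two blocks are in and stand end to end; A and B have not moved. Now B.

```bash
python3 - <<'E'
from ops import *
pick((441.2,-91.7),-1.87)
cv2.imwrite("pics/g3w.png",imaging.capture("wrist"))
place("3")
a=cv2.resize(cv2.imread("pics/g3w.png"),(400,300));b=cv2.resize(cv2.imread("pics/pl3.png"),(400,300));cv2.imwrite("pics/m3.png",np.hstack([a,b]))
E
```

```text
gripped t=44.4 tcp=[442.1, -92.0, 13.0] rpy=[3.14, 0.0, 1.272] F=[-0.8, 0.8, 5.3] T=[0.04, 0.15, -0.03] op=0.339 q=[-0.37, 0.44, -0.71, 0.42, 0.0, 1.5]
lift t=45.1 tcp=[440.5, -91.4, 119.3] rpy=[-3.141, -0.0, 1.272] F=[0.2, -0.3, -3.0] T=[0.03, -0.0, -0.02] op=0.335 q=[-0.37, 0.26, -0.6, 0.71, 0.0, 1.5]
touch True t=48.2 tcp=[691.8, 99.7, 206.0] rpy=[3.142, -0.35, 1.528] F=[-0.1, -0.3, 4.9] T=[-0.13, -0.08, -0.02] op=0.336 q=[-0.11, 0.62, 0.16, 1.14, 0.35, 1.5] h 12.919636420544853
```

View pics/m3.png

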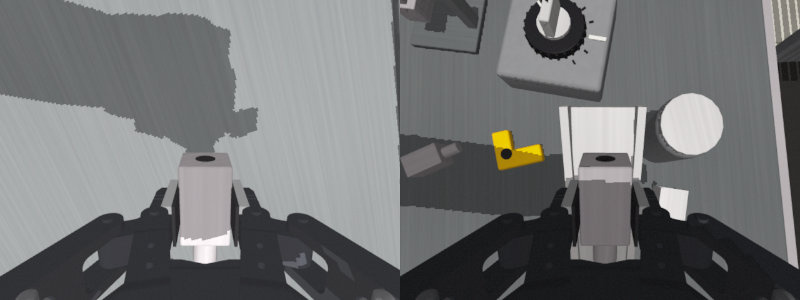

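```bash
python3 - <<'E'
from ops import *
bot.grip(.55); bot.movel(T(-58,70),max_speed=200)
bot.move_ptp([445,20,250],down(PI/2)); bot.dwell(.1)
im=check("A"); crop(im,280,165,480,385,2.7,"q3c"); print(st())
w=cam("wrist");print({k:rd(w[3][k],4) for k in ("position","rotation")}); cv2.imwrite("pics/w6.png",imaging.capture("wrist"))
E
```

```text
A (157, 365.7, 200.6) (1, 372.0, 203.0)
t=50.2 tcp=[446.3, 19.8, 249.8] rpy=[3.141, -0.0, 1.571] F=[0.7, -0.7, -0.4] T=[-0.02, 0.04, 0.03] op=0.551 q=[-0.12, 0.12, -0.41, 1.04, 0.0, 1.45]
{'position': [446.4085, 87.3245, 392.5235], 'rotation': [-0.2668, 0.0001, 0.0002]}
```

View pics/q3c.png

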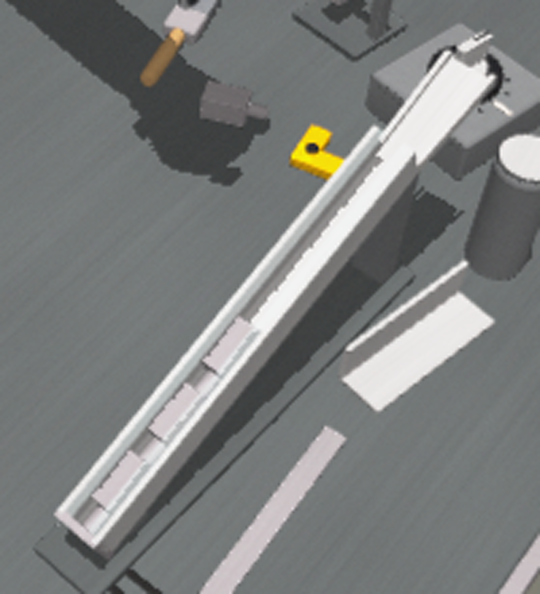

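View pics/w6.png

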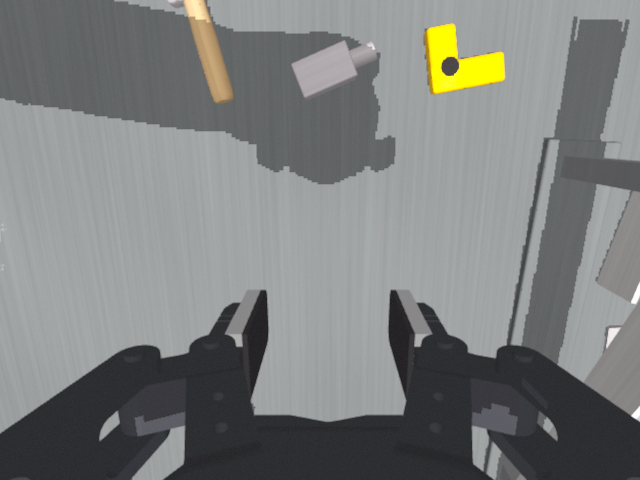

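Three blocks stand in a row. A is in the arm's shadow now, but at the same pixels as before (crop 227,103), so I'll pick it.

```bash
python3 - <<'E'
from ops import *
pick((443.5,140.2),.378)
cv2.imwrite("pics/g4w.png",imaging.capture("wrist"))
place("4")
a=cv2.resize(cv2.imread("pics/g4w.png"),(400,300));b=cv2.resize(cv2.imread("pics/pl4.png"),(400,300));cv2.imwrite("pics/m4.png",np.hstack([a,b]))
E
```

```text
gripped t=53.1 tcp=[444.4, 140.2, 13.0] rpy=[-3.141, 0.002, -2.764] F=[-0.4, -1.6, 5.4] T=[-0.12, 0.2, -0.01] op=0.336 q=[0.15, 0.45, -0.67, 0.44, -0.0, -0.23]
lift t=53.8 tcp=[442.7, 140.1, 119.2] rpy=[3.141, -0.001, -2.764] F=[0.1, -0.9, -3.4] T=[-0.03, 0.02, 0.02] op=0.337 q=[0.15, 0.29, -0.57, 0.72, 0.0, -0.23]
touch True t=57.3 tcp=[691.8, 99.7, 206.0] rpy=[3.141, -0.35, 1.528] F=[0.3, -1.5, 4.8] T=[-0.16, -0.02, 0.05] op=0.335 q=[-0.11, 0.62, 0.16, 1.14, 0.35, 1.5] h 12.931341086386317
```

View pics/m4.png

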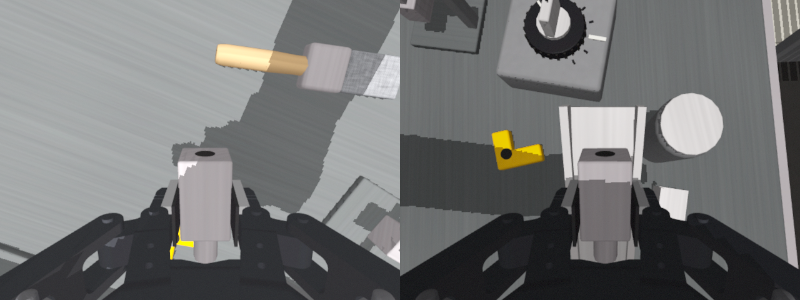

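```bash
python3 - <<'E'
from ops import *
bot.grip(.55); bot.movel(T(-58,70),max_speed=200)
bot.move_ptp([455,330,290],down(PI/2)); bot.dwell(.1)
w=cam("wrist");print({k:rd(w[3][k],4) for k in ("position","rotation")}); cv2.imwrite("pics/w7.png",imaging.capture("wrist"))
for n in("side","scene"): cv2.imwrite(f"pics/r_{n}.png",imaging.capture(n))
print(st())
crop(cv2.imread("pics/w7.png"),200,100,440,280,3.3,"w7c")
E
```

```text
{'position': [456.3719, 396.6223, 432.1688], 'rotation': [-0.2674, 0.0007, -0.0018]}
t=59.7 tcp=[455.8, 329.2, 289.7] rpy=[-3.141, 0.0, 1.569] F=[0.4, -0.1, 0.3] T=[-0.01, -0.0, -0.04] op=0.549 q=[0.49, 0.32, -0.05, 1.2, 0.0, 2.07]
```

View pics/r_scene.png

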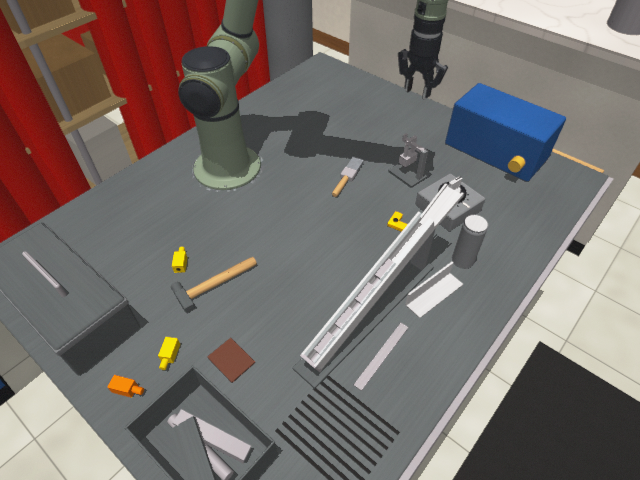

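View pics/r_side.png

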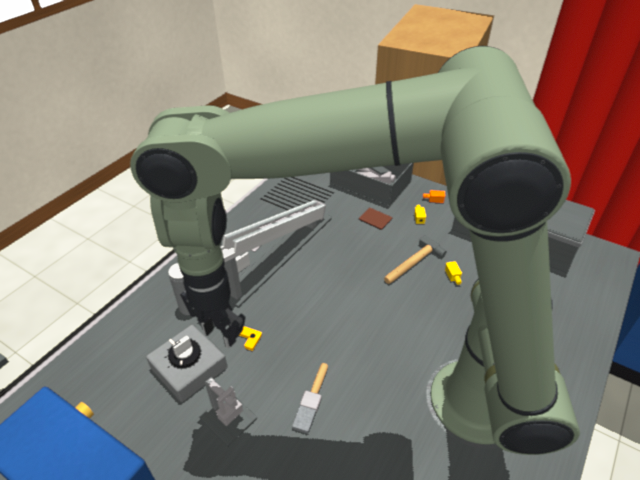

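View pics/w7.png

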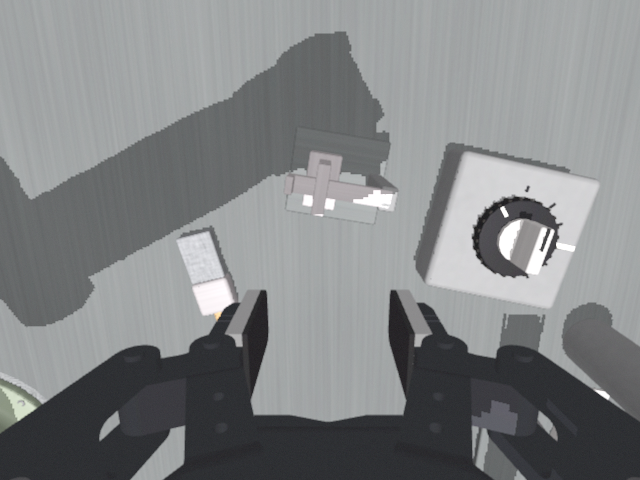

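```bash
python3 - <<'E'
from h import *
im=cv2.imread("pics/w7.png"); a=cv2.resize(im[110:240,270:410],None,fx=4,fy=4,interpolation=cv2.INTER_CUBIC)
cv2.imwrite("pics/w7a.png",a); crop(im,440,150,600,290,4,"w7b")
crop(cv2.imread("pics/r_scene.png"),290,210,440,375,3.6,"rs")
E
```

```text
(no output)
```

View pics/w7a.png

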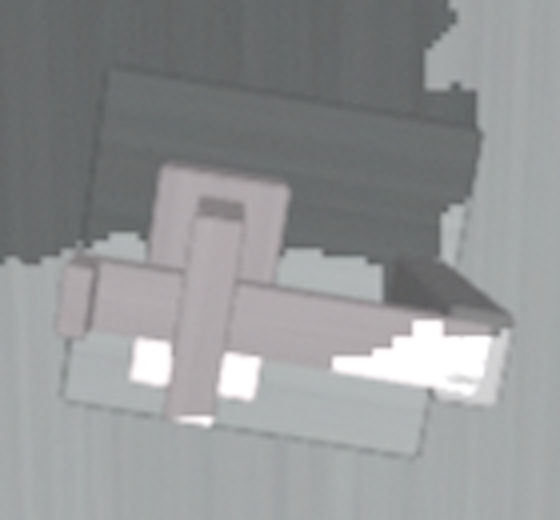

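View pics/w7b.png

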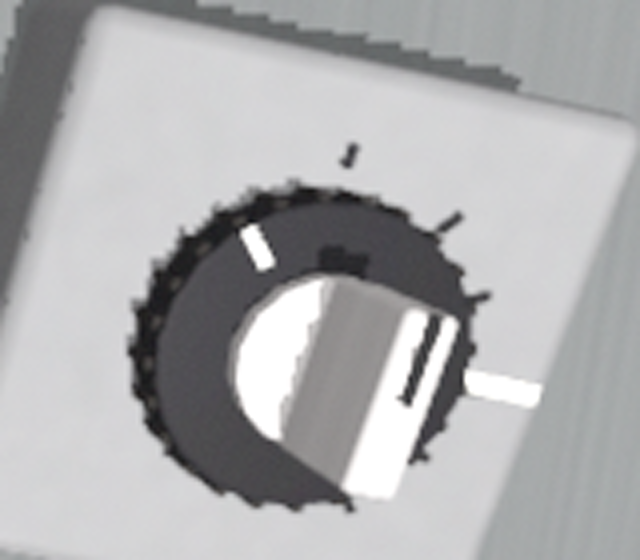

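View pics/rs.png

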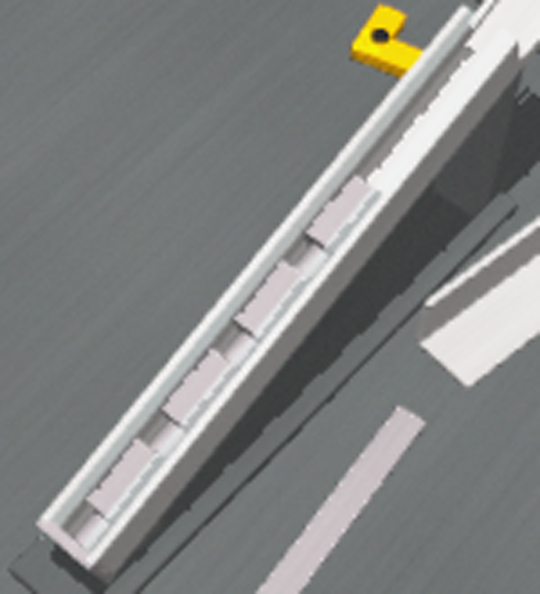

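The knob is on +y (0), the ring mark is unchanged, and four blocks stand end to end. Now the hook and follower geometry.

```bash
python3 - <<'E'
from h import *
K=cam("wrist")[0]
w=(K,np.array([456.3719,396.6223,432.1688]),R.from_euler('xyz',[-.2674,.0007,-.0018]).as_matrix())
f=lambda p:(270+p[0]/4,110+p[1]/4)
g=lambda p,z:plane(w,f(p),z)
q=[g(p,129) for p in [(190,216),(243,222),(213,420),(172,414)]]; print("bar",rd(q),rd(np.mean(q,0)))
u=(q[0]+q[1])/2-(q[2]+q[3])/2; print("len",np.linalg.norm(u),"yaw",np.arctan2(u[1],u[0]))
q=[g(p,131) for p in [(66,258),(98,264),(87,338),(57,333)]]; print("tip",rd(q),rd(np.mean(q,0)))
q=[g(p,117) for p in [(510,322),(490,402)]];print("post end",rd(q),rd(np.mean(q,0)))
q=[g(p,3) for p in [(108,68),(480,132),(418,456),(65,402)]];print("plate",rd(q),rd(np.mean(q,0)))
E
```

```text
bar [[448.2, 374.0, 129.0], [458.2, 372.9, 129.0], [452.3, 334.6, 129.0], [444.3, 335.9, 129.0]] [450.8, 354.4, 129.0]
len 38.51474073248822 yaw 1.4439625372155476
tip [[424.7, 366.4, 131.0], [430.7, 365.2, 131.0], [428.2, 351.1, 131.0], [422.5, 352.1, 131.0]] [426.5, 358.7, 131.0]
post end [[511.8, 352.1, 117.0], [508.5, 335.8, 117.0]] [510.2, 344.0, 117.0]
plate [[423.6, 402.8, 3.0], [521.7, 386.4, 3.0], [507.9, 298.6, 3.0], [409.7, 314.0, 3.0]] [465.7, 350.4, 3.0]
```

```bash
python3 - <<'E'
from ops import *
ya=-.165; tx=np.array([np.cos(ya+PI/2),np.sin(ya+PI/2)]); F=np.array([450.9,354.2]); P=F+20.5*tx
bot.grip(.38); bot.move_ptp([*P,190],down(ya+PI/2)); 
r=bot.movel([*P,97],max_speed=80,threshold=5); print(r,st())
for n in("side","wrist"): cv2.imwrite(f"pics/f1{n}.png",imaging.capture(n))
crop(cv2.imread("pics/f1side.png"),150,330,290,450,4,"f1c")
E
```

```text
False t=61.8 tcp=[454.7, 374.7, 97.6] rpy=[3.141, -0.001, 1.406] F=[-0.4, -0.5, 0.3] T=[0.03, 0.02, 0.03] op=0.379 q=[0.56, 0.51, -0.27, 0.79, 0.0, 2.3]
```

View pics/f1wrist.png

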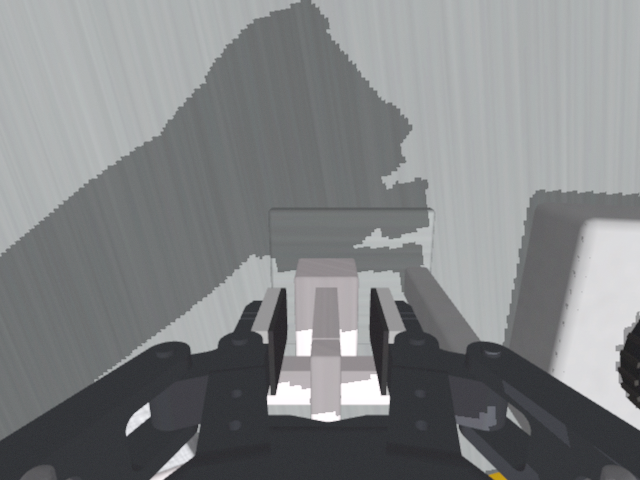

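View pics/f1c.png

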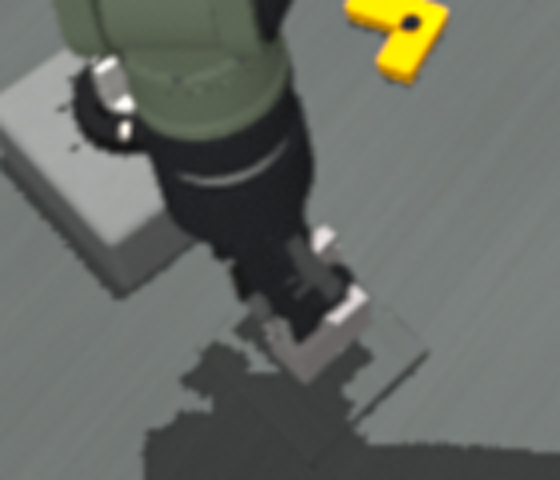

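The handle is centred between the jaws and aligned, with no contact. I'll grip, lift 25, and slide out along the arm.

```bash
python3 - <<'E'
from ops import *
ya=-.165; tx=np.array([np.cos(ya+PI/2),np.sin(ya+PI/2)]); F=np.array([450.9,354.2]); P=F+20.5*tx
bot.grip(0,90); print(st())
bot.movel([*P,122],max_speed=60); print(st())
a=np.array([-np.cos(ya),-np.sin(ya)]); Q=P+70*a
r=bot.movel([*Q,122],max_speed=60,threshold=12); print(r,st())
for n in("side","wrist"): cv2.imwrite(f"pics/f2{n}.png",imaging.capture(n))
crop(cv2.imread("pics/f2side.png"),150,330,310,450,4,"f2c")
E
```

```text
t=62.3 tcp=[454.3, 374.6, 97.5] rpy=[3.141, -0.001, 1.406] F=[-2.0, -0.5, 4.4] T=[-0.08, 0.32, -0.0] op=0.100 q=[0.56, 0.51, -0.27, 0.79, 0.0, 2.3]
t=62.8 tcp=[454.4, 374.4, 122.2] rpy=[3.141, -0.0, 1.406] F=[-0.4, 0.5, -3.5] T=[0.08, 0.01, -0.02] op=0.097 q=[0.56, 0.49, -0.24, 0.84, 0.0, 2.3]
False t=64.1 tcp=[385.7, 385.9, 122.0] rpy=[3.141, -0.0, 1.405] F=[0.2, 0.3, -5.2] T=[0.06, -0.02, 0.0] op=0.097 q=[0.65, 0.42, -0.36, 0.79, -0.0, 2.39]
```

View pics/f2wrist.png

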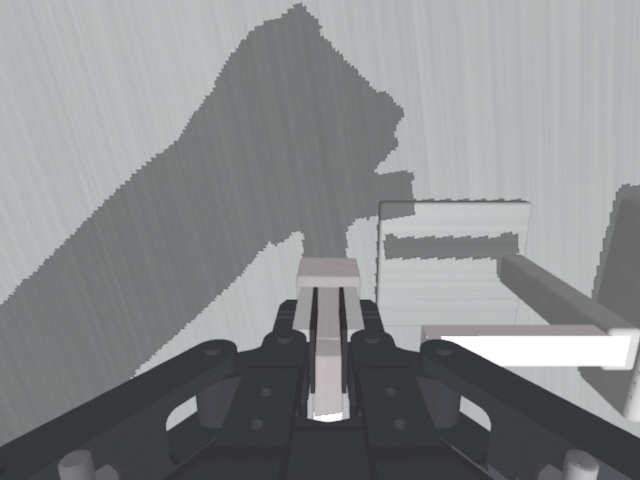

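View pics/f2c.png

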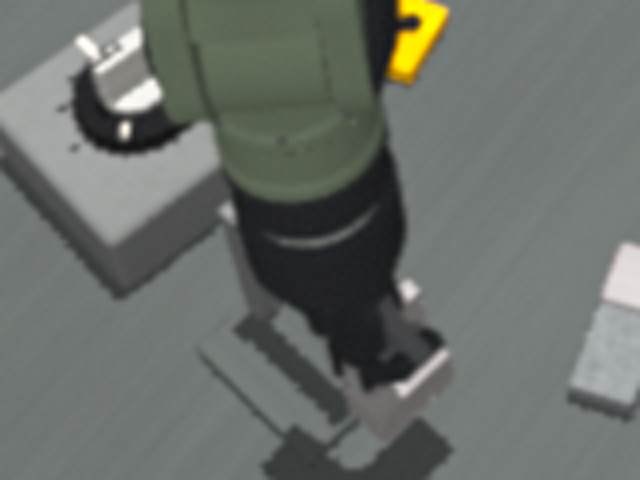

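The follower is off the hook and level. Next it goes to the trough.

```bash
python3 - <<'E'
from ops import *
p=bot.get_state()['tcp_pos']
bot.movel([p[0],p[1],330],max_speed=200)
print(solve_ik(T(-75.5,57),RT),solve_ik(T(-75.5,140),RT))
bot.move_ptp(T(-75.5,140),RT); bot.movel(T(-75.5,70),max_speed=120); print(st())
r=bot.movel(T(-75.5,54),max_speed=15,threshold=4); print(r,st(),"h",(np.array(bot.get_state()['tcp_pos'])-O)@nrm)
for n in("side","wrist","scene"): cv2.imwrite(f"pics/f3{n}.png",imaging.capture(n))
a=cv2.imread("pics/f3side.png")[190:310,140:300];b=cv2.imread("pics/f3scene.png")[130:250,380:540]
cv2.imwrite("pics/f3.png",cv2.resize(np.hstack([a,b]),None,fx=2.5,fy=2.5,interpolation=cv2.INTER_CUBIC))
E
```

```text
[-0.11146756  0.59609241  0.24459238  1.244554    0.34912488  1.49707783] [-0.15296065  0.58413404  0.41783934  1.44482661  0.34776428  1.45295509]
t=67.8 tcp=[691.8, 97.0, 266.5] rpy=[3.14, -0.35, 1.53] F=[0.5, 0.8, -4.5] T=[-0.61, 0.05, -0.02] op=0.097 q=[-0.12, 0.59, 0.27, 1.28, 0.35, 1.49]
True t=68.6 tcp=[691.6, 100.8, 253.8] rpy=[-3.141, -0.35, 1.528] F=[-0.2, -0.8, 6.1] T=[-0.14, -0.04, -0.0] op=0.097 q=[-0.11, 0.6, 0.25, 1.25, 0.35, 1.5] h 57.46751885204591
```

View pics/f3.png

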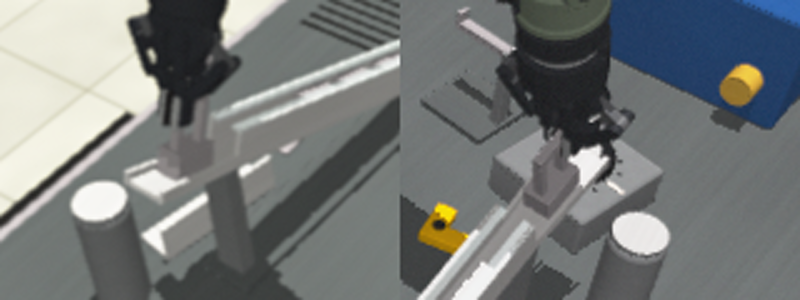

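View pics/f3wrist.png

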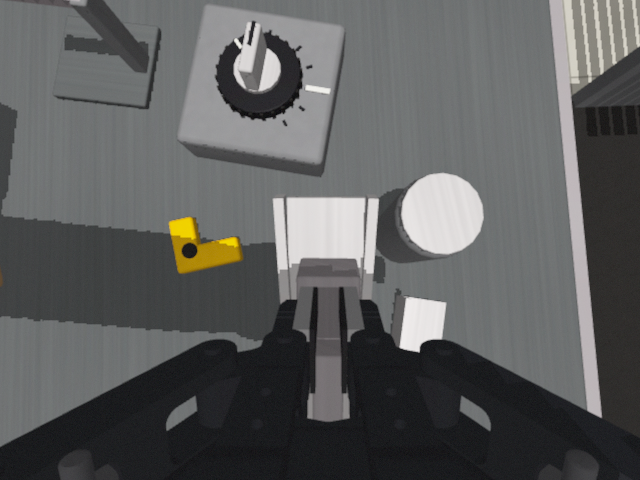

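It is seated flat and centred in the trough. Releasing.

```bash
python3 - <<'E'
from ops import *
bot.grip(.45); bot.dwell(.8); bot.movel(T(-75.5,150),max_speed=200); bot.move_ptp([580,270,260],down(PI/2)); bot.dwell(.1)
for n in("wrist","scene"): cv2.imwrite(f"pics/f4{n}.png",imaging.capture(n))
w=cam("wrist");print({k:rd(w[3][k],4) for k in ("position","rotation")},st())
crop(cv2.imread("pics/f4scene.png"),290,190,440,375,3.2,"f4")
crop(cv2.imread("pics/f4wrist.png"),295,70,495,220,4,"f4k")
E
```

```text
{'position': [581.5063, 335.842, 402.8704], 'rotation': [-0.2669, -0.0003, -0.0025]} t=71.7 tcp=[581.3, 268.4, 260.2] rpy=[3.141, -0.0, 1.568] F=[-0.6, -0.7, -0.1] T=[-0.01, -0.01, -0.03] op=0.455 q=[0.32, 0.48, 0.12, 1.21, -0.0, 1.89]
```

View pics/f4.png

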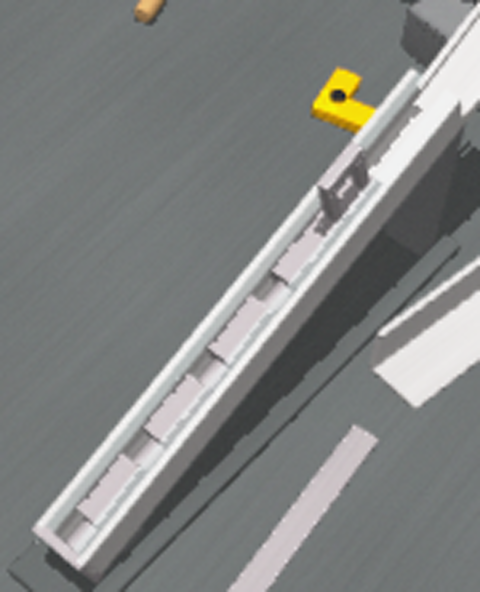

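View pics/f4k.png

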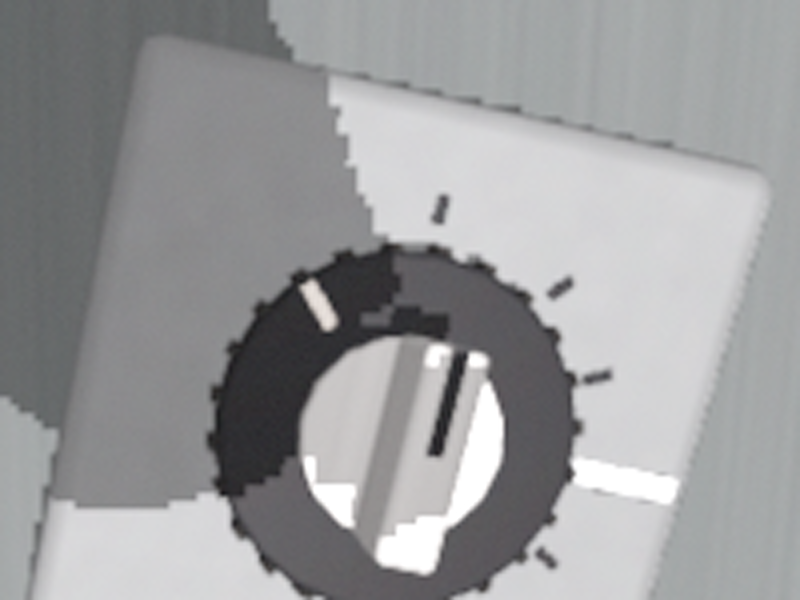

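The follower stands, handle up, just above the last block. I'll check by projection that it touches, and measure the bar's angle.

```bash
python3 - <<'E'
from ops import *
c=cam("scene")
def tp(s,h,l): return np.array(T(s,h,l))
for s0 in (107,102,97):
    for s,h,l in [(20,89,5),(20,89,-5),(-20,89,5),(-20,89,-5)]:
        u=proj(c,tp(s0+s,h,l))[0]; print(s0,s,l,rd((u-[290,190])*3.2),end=' ')
    print()
# last block top rear edge at s=157-25=132 h=30 ; follower front
for s in(132,): print("edge",[rd((proj(c,tp(s,30,l))[0]-[290,190])*3.2) for l in (-9,9)])
w=(cam("wrist")[0],np.array([581.5063,335.842,402.8704]),R.from_euler('xyz',[-.2669,-.0003,-.0025]).as_matrix())
f=lambda p:(295+p[0]/4,70+p[1]/4)
q=[plane(w,f(p),111)[:2] for p in [(428,345),(490,355),(435,575),(375,560)]]
u=(q[0]+q[1]-q[2]-q[3])/2; print("bar",rd(np.mean(q,0)),np.linalg.norm(u),np.arctan2(u[1],u[0]))
crop(cv2.imread("pics/f4scene.png"),370,220,420,270,12,"f4z")
E
```

```text
107 20 5 [327.7, 189.7] 107 20 -5 [316.0, 182.0] 107 -20 5 [363.4, 145.7] 107 -20 -5 [351.6, 138.3] 
102 20 5 [332.2, 184.1] 102 20 -5 [320.5, 176.5] 102 -20 5 [367.8, 140.3] 102 -20 -5 [356.0, 132.9] 
97 20 5 [336.7, 178.6] 97 20 -5 [324.9, 171.0] 97 -20 5 [372.2, 134.8] 97 -20 -5 [360.4, 127.5] 
edge [[316.7, 217.6], [336.8, 231.1]]
bar [636.9, 298.7] 40.93567574982427 1.372338853106541
```

View pics/f4z.png

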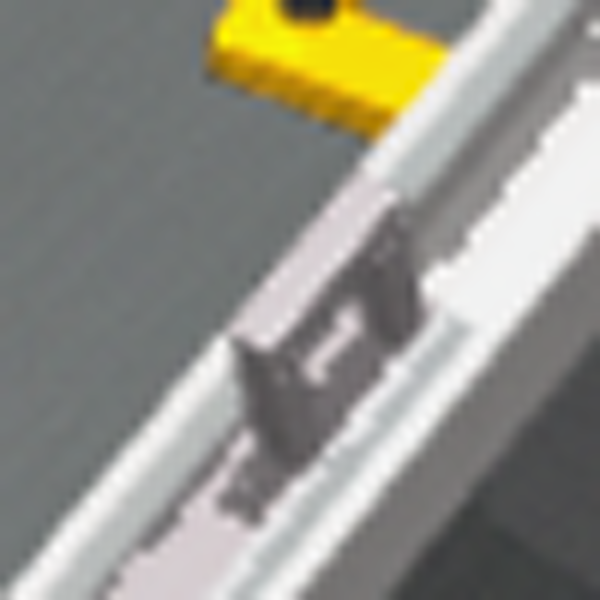

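Measured handle corner (318.7,186.6) against a predicted (316,182)–(328,190) for contact: the follower rests on the last block. Now turn the knob to the white line.

```bash
python3 - <<'E'
from ops import *
C=[636.9,298.8]; y0=PI+1.37
bot.grip(0.5); bot.move_ptp([*C,150],down(y0)); bot.movel([*C,83],max_speed=80,threshold=8); bot.grip(0.0,25); print(st())
for i in range(1,7):
    bot.movel([*C,83],rot=down(y0-1.572*i/6))
print(st()); bot.dwell(.3); cv2.imwrite("pics/k1.png",imaging.capture("wrist"))
bot.grip(.5); bot.movel([*C,170],max_speed=120)
bot.move_ptp([580,270,260],down(PI/2)); bot.dwell(.1); print(st())
w=cam("wrist");print({k:rd(w[3][k],4) for k in ("position","rotation")})
cv2.imwrite("pics/k2.png",imaging.capture("wrist")); cv2.imwrite("pics/k2s.png",imaging.capture("scene"))
crop(cv2.imread("pics/k2.png"),295,70,495,220,4,"k2c")
E
```

```text
t=75.8 tcp=[637.1, 299.0, 83.8] rpy=[-3.141, 0.001, -1.772] F=[-2.0, -0.6, 4.7] T=[-0.03, 0.31, -0.3] op=0.138 q=[0.33, 0.72, 0.08, 0.93, 0.0, -1.04]
t=78.2 tcp=[637.8, 297.9, 83.8] rpy=[-3.14, 0.002, 2.941] F=[-0.8, -2.7, 4.9] T=[-0.61, 0.09, -0.04] op=0.135 q=[0.33, 0.72, 0.08, 0.93, -0.0, 0.53]
t=81.2 tcp=[579.9, 270.0, 259.2] rpy=[-3.141, 0.0, 1.571] F=[0.3, -0.4, 0.4] T=[0.02, -0.05, -0.04] op=0.502 q=[0.32, 0.48, 0.12, 1.21, -0.0, 1.89]
{'position': [580.1136, 337.5286, 401.8802], 'rotation': [-0.2674, 0.0014, 0.0009]}
```

View pics/k2c.png

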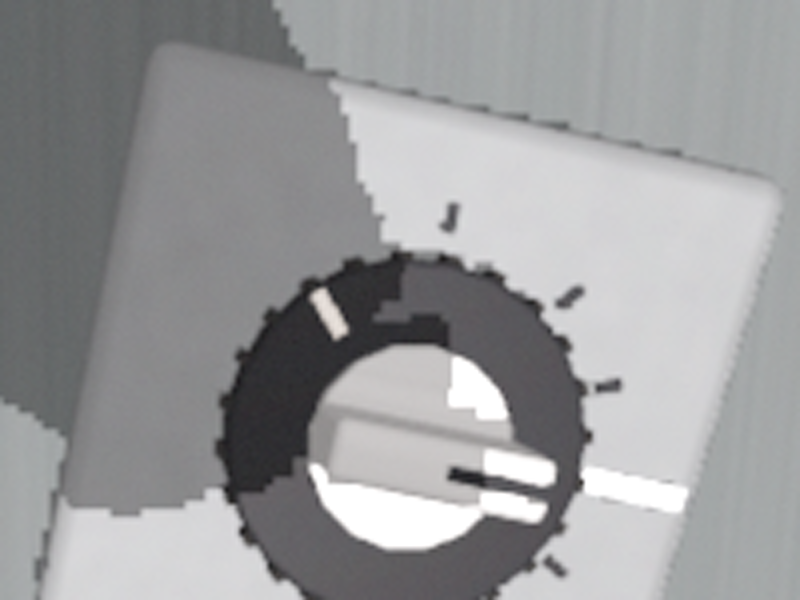

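View pics/k2s.png

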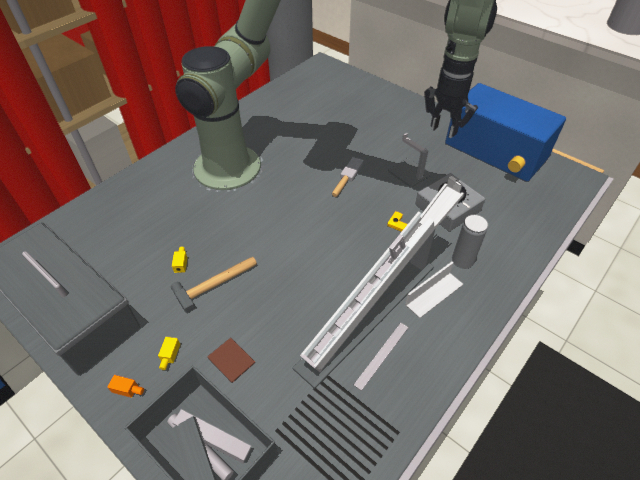

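```bash
python3 - <<'E'
from ops import *
w=(cam("wrist")[0],np.array([580.1136,337.5286,401.8802]),R.from_euler('xyz',[-.2674,.0014,.0009]).as_matrix())
f=lambda p:(295+p[0]/4,70+p[1]/4)
q=[plane(w,f(p),111)[:2] for p in [(556,459),(547,522),(330,477),(341,419)]]
u=(q[0]+q[1]-q[2]-q[3])/2; ub=np.arctan2(u[1],u[0])
l=[plane(w,f(p),55)[:2] for p in [(585,481),(686,501)]]; v=l[1]-l[0]; vb=np.arctan2(v[1],v[0])
c=np.mean(q,0); to=l[1]-c
print("bar",rd(c),ub,"line",vb,"centre->line",np.arctan2(to[1],to[0]))
E
```

```text
bar [637.3, 298.9] -0.19135591727000803 line -0.191932816162424 centre->line -0.21740397195676736
```

```bash
python3 -c "
from h import *
print(st()); bot.sign_off()"
```

```text
t=81.3 tcp=[579.9, 270.0, 259.4] rpy=[-3.141, 0.0, 1.571] F=[-0.3, -0.2, 0.6] T=[0.02, -0.0, 0.05] op=0.500 q=[0.32, 0.48, 0.12, 1.21, -0.0, 1.89]
the job is handed in; nothing more can be done
```

The feeder is reloaded and I handed the job in at 81 s of the 210 allowed. The hand-in gives no verdict, so the checks below are my own.

- **Knob off:** I turned the inner knob back until the torque rose at its off stop. My first grip would have run joint 6 out of range, so I regripped a half turn round before turning.
- **Blocks:** Only four of the five blocks were present. All four slid down pins downhill and stand end to end against the stop. I left the yellow and orange look-alikes alone.
- **Follower:** I unhooked it and let it run down handle up. Its handle appears within about 2 mm of where it should be when touching the last block.
- **Knob on:** The bar measured −0.191 rad against −0.192 for the white line. A second measure, from the dial centre to the line's outer end, gave −0.217, so the knob is within about 0.03 rad of the line.
- **Everything else:** By eye, the ring mark and the other things on the bench look unmoved. The arm stood clear with no contact force at hand-in.

One reading disagreed: triangulating the tube mouth put its floor at 171 mm. Touching it with the first block gave about 174, close to the stated 175, so I used the touch value.

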